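Put the inking table away after a lino printing session

ROBOT

A 7-joint arm with a two-finger parallel gripper is mounted at the origin on the work surface. World frame = base frame: x ahead of the robot, y to its left, z up, the work surface at z = 0. Lengths are in m, angles in degrees, forces in N, time in s.
With the tool pointing down it reaches from about 0.4 to 0.9 m from the base axis. Payload 5.5 kg.
Tool frame: the origin (TCP) lies on the centre line of the jaws, within the pads' length; the fingertips stand 8 mm ahead of it and the grasp point (between the pads) lies 11 mm behind it (r.tip_extent is the distance from the TCP to the fingertips, in m); z points along the fingers, y is the line along which they close (so a half turn about z gives the same grasp; the last joint's range is limited). The gripper opens to 85 mm and grips with 20 to 120 N. Pads are 22 mm wide; open, the fingers measure 114 mm over their backs; the gripper's body (76 mm by 85 mm) begins 54 mm behind the grasp point. The pads swing forward as they close: fully open they stand 13 mm farther back than shut.
Start: joints at [-54.591, 28.699, -24.465, 88.831, 12.651, 65.22, -12.049], TCP at [0.226, 0.61, 0.239] pointing down, gripper open.
Joint ranges: [-164.97, 164.97], [-17.58, 116.51], [-87.97, 89.64], [11.32, 138.91], [-80.73, 260.73], [10.89, 115.49], [-147.41, 147.41]. Speed limits (degrees/s): [147.25, 147.25, 180, 180, 180, 180, 180].

INTERFACE

Orientations are given as [roll, pitch, yaw] about the fixed x, y, z axes, in that order (R = Rz(yaw) Ry(pitch) Rx(roll)).
In Python, from rig import r gives the robot as it stands.
- The arm moves only by the tool carry_out, never from a script. Its arguments are lists of equal length, an entry for each row: "rotation": the turn, a rotation vector about the tool's x, y, z in degrees, a list of three; "travel": the shift along the tool's x, y, z in cm, a list of three; "jaw": the opening in per cent of the stroke, from 0 (shut) to 100 (fully open). A call has 1 to 12 rows; each row shifts and turns the commanded pose from where the row before left it, along the tool's axes as they then stand; what a row does not reach is not made up. A row lasts 1/10 s, in which the tool goes at most 50 mm and 8.59 degrees, less where a joint would pass 70% of its speed; a pose out of reach is approached as far as the arm can. A call is refused whole if a number of a shift passes 5 or a number of a turn 8.59, either way. A call with a gripper value outside its range is refused whole. The fingers move at their own pace and stop on an object; "grip_force" is the grip in N (left out, the last holds). Time passes only in rows, so rows that do not move let the fingers close. It gives the time, the measured TCP pose, the force, the opening and the grip force at its end, in the units of the state.
- r.get_state(): the state, without advancing time (a new reading comes with each control period).
- r.get_image(name): name is "side" or "top"; returns a dict with "pixels" (400x640x3 uint8, red, green, blue), "camera_matrix" (3x3 intrinsics, pixels), "world_from_camera" (4x4, takes a point from camera to world coordinates). Camera axes: x right, y up, looking along -z (the intrinsics and any distortion apply to the point x, -y, -z); pixel columns grow to the right and rows downward; lengths in m; the calibration is good to about 2 mm. A picture is of the moment at which its call begins. There is no depth.
- r.finish_job(): hands the job in; it is judged then, once.
Trained networks look in a picture, given as the dict that the camera call returned (one of the last four; its "shot" number tells which), for a name from the list of things; names that differ only in an ending like _2 or _b are one class to them, and where a whole thing is asked for, a point or a joint stands for the part that bears it (a point fixed in the world has none). Each returns a list of dicts, best first, with "confidence" (0 to 1); they miss things now and then, are a little off and sometimes report something else, mostly with a low value. They report only what shows in the picture. A call takes as long as a camera call.
- r.recognise(label, picture): "centre" ([column, row] in pixels, amid what is visible of it).
- r.pinpoint(label, picture): "centre" ([column, row] in pixels: a listed point, or the origin of a listed thing).
The state is a dict: "time_s": time; "joints": joint angles; "dq": joint speeds; "tau": joint torques, N m; "position": TCP position; "orientation": TCP orientation; "force": force on the tool from outside, world axes, zero at the start; "torque": the same for the moment, N m; "grip_width": opening from 0.0 (shut) to 1.0 (fully open); "grasp_force": force on a finger pad.
Only numpy, scipy, OpenCV 4.12 (cv2) and the standard library are available. Lean on these libraries where they do the work, as an engineer would, in place of code of your own. Each camera call takes 0.05 s, during which the arm holds its last target. There are 200 camera calls.

TASK

Put the inking table away: without lifting the rubber roller, roll it along its slab into the vee cradle, let it settle there with nothing touching it, then swing the keeper arm fully down onto it. Before or after that, line up all the ink jars upright on the shelf, one centred on each round mark, tall jars in the back row and squat tubs in the front row, each row filled from the left-hand end board with no mark skipped. Leave everything else where it is, and set right any jar that gets knocked aside.

Things in the scene. Friction and masses are not known exactly. Their poses are not given: they have to be found in the camera images.
- station: fixed roller station, plywood base 260 (x) x 150 (y) mm, with a flat steel inking slab (top 45 mm above the table, local x -130 to +20 mm, y -72 to +72 mm), then a vee cradle beyond its far edge. Origin: centre of the underside; +x from slab to vee, away from the robot, +y along the vee, z up. The keeper arm is hinged at local x = 108 mm, y = 0, 83 mm above the table, between two posts 95 mm high
- vee (a point): centre of a roller that has settled in the vee: local x = 42 mm, y = 0 of the station, 54 mm above the table; axes as the station. The vee is two 45 degree aluminium flanks 130 mm long along y, bottom line 31 mm below this point; the near flank rises to the slab edge, the far one to 60 mm above the table
- roller: loose black rubber roller, a cylinder 44 mm in diameter and 110 mm long (thin steel journals 12 mm thick show 8 mm beyond each end), 0.25 kg, lying on the slab across the rolling direction. Origin at its centre (67 mm above the table while on the slab), its y axis along the cylinder; x and z turn with it as it rolls
- keeper (a joint): keeper arm angle q, rad: 0 = level, its pad on a seated roller; 1.2 to 1.45 at the start, nearly upright; range -0.06 to 1.6. Hinge axis along station y. Stays where left; 1 N at the handle moves it. Arm 18 mm wide, 12 thick; black cross-handle at its end, 16 mm diameter, 30 mm long along y, its centre 110 mm x cos(q) towards station -x of the hinge and 110 mm x sin(q) above it
- shelf: fixed low wooden shelf, 230 mm deep (x), 260 mm long (y), standing surface 25 mm above the table. End board 55 mm high at its +y end (left seen from the robot), edge 37 mm high at its back (+x), front and right end open. Two rows of three round paper marks along y, 70 mm apart: back row at local x = +48 mm, front row at -48 mm. Origin: centre of the underside; +x away from the robot
- back1 (a point): centre of the back-row paper mark number 1 (56 mm across, flat), counted from the end board: 1 is next to it; on the standing surface, 25 mm above the table
- back2 (a point): centre of the back-row paper mark number 2 (56 mm across, flat), counted from the end board: 1 is next to it; on the standing surface, 25 mm above the table
- back3 (a point): centre of the back-row paper mark number 3 (56 mm across, flat), counted from the end board: 1 is next to it; on the standing surface, 25 mm above the table
- front1 (a point): centre of the front-row paper mark number 1 (65 mm across, flat), counted from the end board: 1 is next to it; on the standing surface, 25 mm above the table
- front2 (a point): centre of the front-row paper mark number 2 (65 mm across, flat), counted from the end board: 1 is next to it; on the standing surface, 25 mm above the table
- front3 (a point): centre of the front-row paper mark number 3 (65 mm across, flat), counted from the end board: 1 is next to it; on the standing surface, 25 mm above the table
- tall1: tall ink jar with black lid, 48 mm in diameter, 76 mm high, 0.16 kg, upright on the table; origin at the centre of its underside, z up; may be absent
- tall2: tall ink jar with black lid, 48 mm in diameter, 76 mm high, 0.16 kg, upright on the table; origin at the centre of its underside, z up; may be absent
- tall3: tall ink jar with black lid, 48 mm in diameter, 76 mm high, 0.16 kg, upright on the table; origin at the centre of its underside, z up; may be absent
- tub1: squat ink tub with black lid, 58 mm in diameter, 56 mm high, 0.18 kg, upright on the table; origin at the centre of its underside, z up; may be absent
- tub2: squat ink tub with black lid, 58 mm in diameter, 56 mm high, 0.18 kg, upright on the table; origin at the centre of its underside, z up; may be absent
- tub3: squat ink tub with black lid, 58 mm in diameter, 56 mm high, 0.18 kg, upright on the table; origin at the centre of its underside, z up; may be absent
- pencil_cup: bystander, to be left alone: white pencil pot, 72 mm across, 100 mm tall, pencils to 155 mm; origin on its underside
- brayer: bystander, to be left alone: small hand brayer, about 190 mm long with its wooden handle, 40 mm high, rubber roller 90 mm wide at its +x end; origin on its underside
- phone: bystander, to be left alone: black phone, 72 x 148 x 9 mm, lying flat; origin on its underside
- lino_block: bystander, to be left alone: grey lino block, 80 x 110 x 12 mm, lying flat; origin on its underside
- baren: bystander, to be left alone: wooden disc baren, 90 mm across, with a bar grip, 38 mm high; origin on its underside
- tape: bystander, to be left alone: roll of white tape, 90 mm across, 24 mm high, lying flat; origin on its underside
- stamp: bystander, to be left alone: small wooden hand stamp, 36 mm square, 42 mm high with its knob; origin on its underside

How it is judged:
By the outcome, as a careful person would: the job done as asked, in the order asked, and still so for the second after the job is handed in, with the robot touching nothing.
Of tall1, tub1, tall2, tub2, tall3, tub3 only 4 to 6 are there at a start; the rules pass over those that are not, and their reading is None.
At some moment in a run one of tub1, tub2, tub3 may be knocked a few centimetres aside while the robot is not near it.
It also fails if it takes over 210 s, if anything falls off the work surface, if the arm or the gripper's body presses on something with over 40 N, if the wrist force passes 120 N, or if a joint passes its speed limit or range.

## Working session

There is one attempt and no reset: what is moved stays moved. The work goes in short steps, Python scripts to look and compute and a tool call to move; the robot and the scene stay as the last step left them, time stands still between calls to the robot, and variables do not carry over. Pictures are saved under pics/ and viewed, at most 14 in all, crops included, and the job is handed in when it is done.

Besides the shell and the picture viewer there is one more tool, called after "Request:" as name(argument=value, ...), one argument or row to a line, values as JSON. carry_out: Moves the arm, as the interface text tells. Its arguments: {"type":"object","properties":{"rotation":{"type":"array"},"travel":{"type":"array"},"jaw":{"type":"array"},"grip_force":{"type":"number"}},"required":["rotation","travel","jaw"]}

```bash
ls; mkdir -p pics
cat > h.py <<'E'
from rig import r
import numpy as np, cv2
def ray(im,c):
    K=np.array(im["camera_matrix"]);T=np.array(im["world_from_camera"])
    p=np.linalg.inv(K)@[c[0],c[1],1]
    return T[:3,3],T[:3,:3]@np.array([p[0],-p[1],-p[2]])
def atz(im,c,z):
    o,d=ray(im,c); return o+d*(z-o[2])/d[2]
def proj(im,P):
    K=np.array(im["camera_matrix"]);T=np.array(im["world_from_camera"])
    q=T[:3,:3].T@(np.array(P)-T[:3,3]); q=K@[q[0],-q[1],-q[2]]; return q[:2]/q[2]
def save(im,n,crop=None,s=1):
    p=im["pixels"][:,:,::-1]
    if crop: p=p[crop[1]:crop[3],crop[0]:crop[2]]
    cv2.imwrite(n,cv2.resize(p,None,fx=s,fy=s,interpolation=cv2.INTER_CUBIC))
E
python3 - <<'E'
from h import *
Z=dict(station=0,vee=.054,roller=.067,shelf=0,back1=.025,back2=.025,back3=.025,front1=.025,front2=.025,front3=.025,tall1=0,tub1=0,pencil_cup=0,brayer=0,phone=0,lino_block=0,baren=0,tape=0,stamp=0)
print(r.get_state())
for n in ("top","side"):
    im=r.get_image(n); save(im,f"pics/{n}0.png"); print(n,im.keys(),np.round(im["world_from_camera"],3).tolist(),np.round(im["camera_matrix"],1).tolist())
    for k,z in Z.items():
        print(k,[(np.round(d["centre"]).tolist(),np.round(atz(im,d["centre"],z)[:2],3).tolist(),round(d["confidence"],2)) for d in r.pinpoint(k,im) if d["confidence"]>.2])
E
```

```text
pics
{'time_s': 0.0, 'joints': array([-54.59067301,  28.75279889, -24.45388222,  88.89328105,
        12.65282832,  65.22051485, -12.0508965 ]), 'dq': array([-0.00712407,  0.02449861,  0.00426826, -0.07478159, -0.0175388 ,
       -0.03824154, -0.00601315]), 'tau': array([ 1.60870836e-04, -5.69499207e+01, -5.81608146e+00, -2.80943531e+01,
        1.05150268e-02,  1.18746405e-02,  2.60714449e-05]), 'position': array([0.22562285, 0.60884355, 0.23825809]), 'orientation': array([-1.79887390e+02, -1.73490798e-03,  1.59674103e+02]), 'force': array([ 0.56099294, -0.2946448 ,  0.03207865]), 'torque': array([-0.01833319, -0.00054354,  0.04843591]), 'grasp_force': 0.0, 'grip_width': 1.0025834955231847}
top dict_keys(['pixels', 'camera_matrix', 'world_from_camera', 'shot']) [[0.025, 0.996, -0.084, 0.439], [-1.0, 0.024, -0.009, 0.002], [-0.007, 0.084, 0.996, 1.298], [0.0, 0.0, 0.0, 1.0]] [[410.4, 0.0, 320.5], [0.0, 410.4, 200.0], [0.0, 0.0, 1.0]]
station [([216.0, 204.0], [0.528, 0.346], 0.79), ([271.0, 191.0], [0.573, 0.172], 0.61)]
vee [([207.0, 195.0], [0.55, 0.359], 0.77)]
roller []
shelf [([
[... 3327 characters left out ...]
142.0], [0.505, 0.417], 0.72), ([379.0, 258.0], [0.612, -0.219], 0.45)]
tub1 [([331.0, 211.0], [0.565, -0.003], 0.8), ([313.0, 196.0], [0.54, 0.077], 0.66), ([298.0, 223.0], [0.456, -0.013], 0.59)]
pencil_cup [([270.0, 337.0], [0.275, -0.321], 0.72), ([374.0, 166.0], [0.79, 0.136], 0.56), ([332.0, 213.0], [0.565, -0.015], 0.27)]
brayer []
phone [([270.0, 335.0], [0.277, -0.318], 0.78), ([328.0, 214.0], [0.554, -0.013], 0.64), ([311.0, 175.0], [0.57, 0.177], 0.46), ([355.0, 204.0], [0.646, -0.006], 0.24)]
lino_block [([284.0, 258.0], [0.376, -0.119], 0.75)]
baren [([252.0, 191.0], [0.366, 0.178], 0.92)]
tape [([343.0, 156.0], [0.714, 0.23], 0.64)]
stamp [([309.0, 173.0], [0.57, 0.191], 0.53)]
```

Run:
```python
import cv2
a=cv2.imread("pics/top0.png");b=cv2.imread("pics/side0.png")
cv2.imwrite("pics/top0c.png",cv2.resize(a[90:310,150:480],None,fx=2.4,fy=2.4,interpolation=2))
cv2.imwrite("pics/side0c.png",cv2.resize(b[90:350,200:440],None,fx=2.3,fy=2.3,interpolation=2))
```

```text
(no output)
```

View pics/top0c.png

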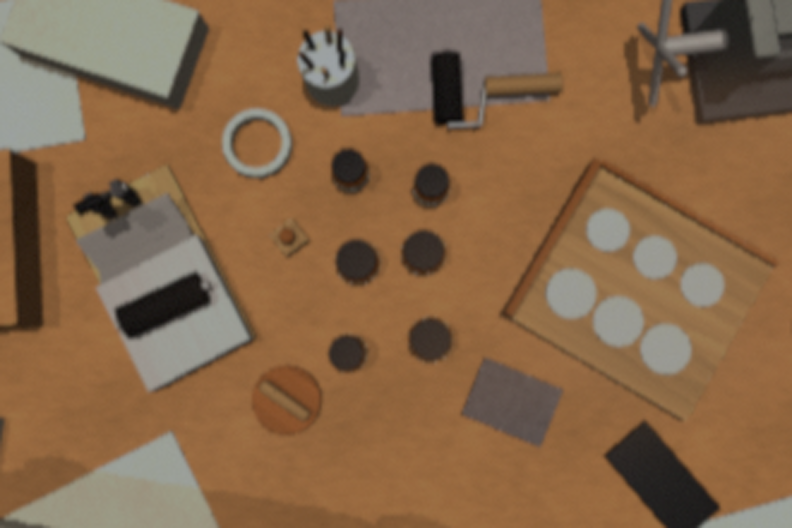

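View pics/side0c.png

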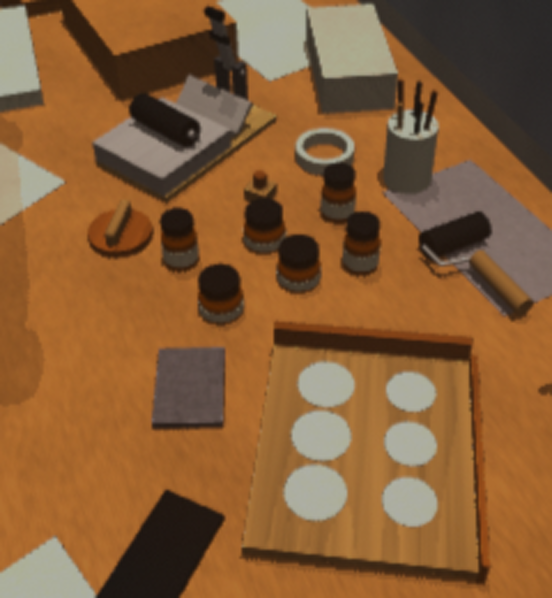

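Top crop: three tall jars at (348,168), (430,185), (347,353) and three tubs at (357,260), (422,250), (430,340). The roller is on the slab at (163,303) and the shelf marks are at about (570–705, 230–350). All six jars are present. Next I refine the poses.

```bash
cat > meas.py <<'E'
from h import *
from scipy.optimize import least_squares
def blobs(im,mask,amin):
    n,l,s,c=cv2.connectedComponentsWithStats(mask.astype(np.uint8)); return [(c[i],s[i]) for i in range(1,n) if s[i][4]>amin]
def fitpts(obs,model,x0):
    # obs: list of (im,pix,local point)
    def f(v):
        c,s=np.cos(v[2]),np.sin(v[2]); out=[]
        for im,p,q in obs: out+=list(proj(im,[v[0]+c*q[0]-s*q[1],v[1]+s*q[0]+c*q[1],q[2]])-p)
        return out
    return least_squares(f,x0,loss="soft_l1")
E
python3 - <<'E'
from meas import *
ims={n:r.get_image(n) for n in("top","side")}
loc={f"{a}{i+1}":(x,70-70*i,25) for a,x in(("back",48),("front",-48)) for i in range(3)}
v=np.array([.514,-.286,np.radians(-32)])
obs=[]
for n,im in ims.items():
    hsv=cv2.cvtColor(im["pixels"],cv2.COLOR_RGB2HSV)
    B=blobs(im,(hsv[...,1]<75)&(hsv[...,2]>110),60)
    for k,q in loc.items():
        q=np.array(q)/1000;c,s=np.cos(v[2]),np.sin(v[2])
        p=proj(im,[v[0]+c*q[0]-s*q[1],v[1]+s*q[0]+c*q[1],q[2]])
        b=min(B,key=lambda t:np.linalg.norm(t[0]-p)); print(n,k,np.round(b[0]-p,1),b[1][4])
        if np.linalg.norm(b[0]-p)<6: obs.append((im,b[0],q))
s=fitpts(obs,None,v); print("shelf",s.x,np.degrees(s.x[2]),np.round(s.fun,1))
im=ims["top"];g=im["pixels"].max(2)
B=blobs(im,g<60,60)
for c,st in B: 
    if 190<c[0]<345: print(np.round(c,1),st[2:],[np.round(atz(im,c,z)[:2],4).tolist() for z in(.076,.056,.067)])
m=(g<60).astype(np.uint8)
cs,_=cv2.findContours(m,0,2)
for c in cs:
    if cv2.contourArea(c)>60: 
        R=cv2.minAreaRect(c)
        if 195<R[0][0]<235:
            bp=cv2.boxPoints(R);print(np.round(bp,1).tolist(),[np.round(atz(im,p,.067)[:2],4).tolist() for p in bp])
hsv=cv2.cvtColor(im["pixels"],cv2.COLOR_RGB2HSV)
print(r.tip_extent)
save(im,"pics/st.png",(170,150,270,260),6); save(ims["side"],"pics/st2.png",(230,85,330,180),6)
E
```

```text
top back1 [-3.1 -1.9] 269
top back2 [-2.4 -2.9] 265
top back3 [-1.8 -3.7] 264
top front1 [17.9 10.5] 1090
top front2 [-1.2 -1.9] 1090
top front3 [-20.4 -14.4] 1090
side back1 [-0.5 -4.1] 288
side back2 [ 1.  -4.4] 336
side back3 [ 2.6 -4.6] 399
side front1 [-0.3 -2.5] 373
side front2 [ 1.1 -2.6] 438
side front3 [ 2.7 -2.7] 519
shelf [ 0.5209912  -0.27870981 -0.51000533] -29.22115266166154 [-0.4  0.1 -0.6  0.2 -0.7  0.  -0.5 -0.   0.2  0.3  0.1  0.3  0.1  0.2
  0.2  0.2  0.1  0.2  0.1  0.2]
[214.7  18.1] [ 35  20 364] [[1.1013, 0.3558], [1.1121, 0.3616], [1.1061, 0.3584]]
[221.4 118.9] [ 54  37 211] [[0.7818, 0.3205], [0.7874, 0.3258], [0.7843, 0.3229]]
[335.9 126.2] [ 13  30 344] [[0.767, -0.0285], [0.7724, -0.029], [0.7695, -0.0287]]
[289.8 128.5] [19 12 95] [[0.757, 0.1113], [0.7622, 0.1131], [0.7593, 0.1121]]
[295.  159.7] [ 13  15 157] [[0.6615, 0.0927], [0.6651, 0.0942], [0.6631, 0.0934]]
[329.4 165.7] [ 13  15 148] [[0.6455, -0.0114], [0.6489, -0.0116], [0.6471, -0.0115]]
[190.6 175.4] [ 17  12 115] [[0.6063, 0.4056], [0.6091, 0.4122], [0.6076, 0.4086]]
[325.8 194.4] [ 15  16 1
[... 335 characters left out ...]
1519] [[0.0136, 0.0031], [0.0066, 0.0032], [0.0105, 0.0032]]
[[197.10000610351562, 218.89999389648438], [231.6999969482422, 202.8000030517578], [237.5, 215.3000030517578], [202.89999389648438, 231.39999389648438]] [[0.4761, 0.3822], [0.5271, 0.28], [0.49, 0.261], [0.4392, 0.3629]]
[[182.0, 120.0], [233.60000610351562, 97.69999694824219], [245.10000610351562, 124.5], [193.5, 146.6999969482422]] [[0.7781, 0.4438], [0.8517, 0.2883], [0.7687, 0.2494], [0.6959, 0.4042]]
[[199.60000610351562, 24.899999618530273], [200.3000030517578, 6.599999904632568], [234.60000610351562, 7.800000190734863], [234.0, 26.100000381469727]] [[1.0829, 0.4048], [1.1428, 0.4057], [1.141, 0.2973], [1.0812, 0.2968]]
0.008
```

View pics/st.png

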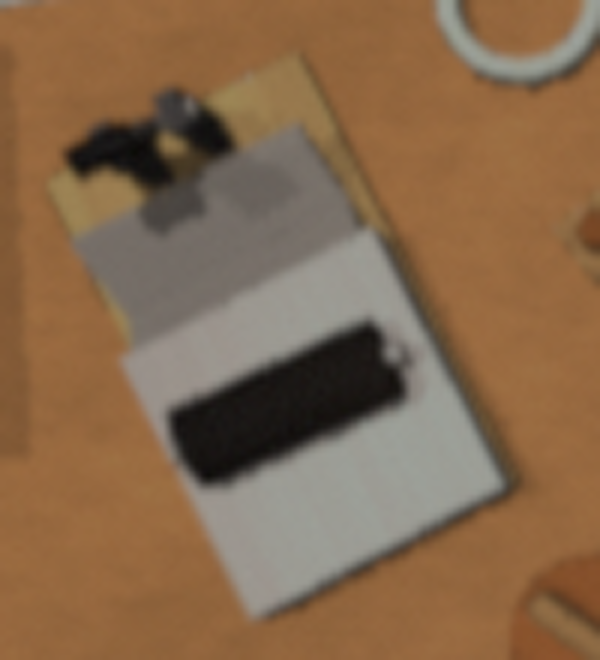

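View pics/st2.png

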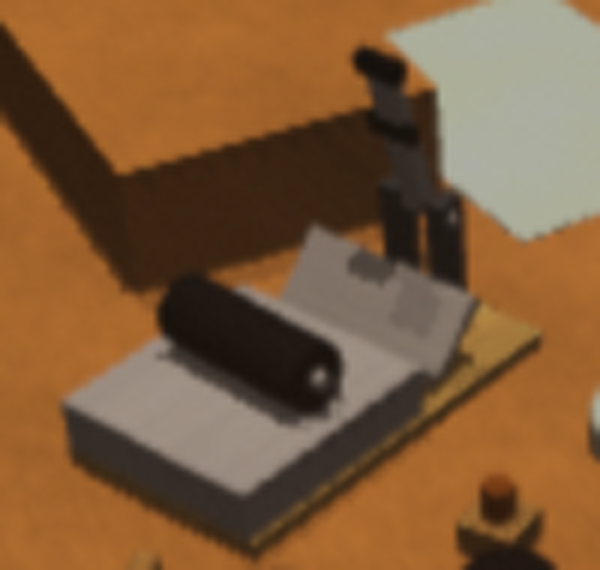

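Crops: slab corners in the top view are at crop (255,615), (515,490), (375,228) and (122,357). In the side view the keeper handle is at crop (380,68). The roller lies roughly parallel to the slab edge.

Run:
```python
from meas import *
t=r.get_image("top");s=r.get_image("side")
L={'nr':(-.13,-.072,.045),'nl':(-.13,.072,.045),'fl':(.02,.072,.045),'fr':(.02,-.072,.045)}
obs=[(t,np.array(p)/6+[169.6,149.6],L[k]) for k,p in dict(nr=(515,490),nl=(255,615),fl=(122,357),fr=(375,228)).items()]
obs+=[(s,np.array(p)/6+[229.6,84.6],L[k]) for k,p in dict(nr=(245,493),nl=(63,405),fr=(430,370)).items()]
f=fitpts(obs,None,[.54,.35,.45]);v=f.x;print(v,np.degrees(v[2]),np.round(f.fun,1))
c,sn=np.cos(v[2]),np.sin(v[2]);W=lambda x,y,z:np.array([v[0]+c*x-sn*y,v[1]+sn*x+c*y,z])
for q in np.arange(1.1,1.6,.05):
    P=W(.108-.11*np.cos(q),0,.083+.11*np.sin(q));print(round(q,2),((proj(s,P)-[229.6,84.6])*6).round(),((proj(t,P)-[169.6,149.6])*6).round(),P.round(3))
# roller ends: top-view rect centre to local
for p in [[.4830,.3217]]: d=np.array(p)-v[:2];print("roller local",c*d[0]+sn*d[1],-sn*d[0]+c*d[1])
# roller journal end in side and top
m=(s["pixels"].max(2)<60).astype(np.uint8);cs,_=cv2.findContours(m,0,2)
for k in cs:
    if cv2.contourArea(k)>100:
        R=cv2.minAreaRect(k)
        if 240<R[0][0]<300 and R[0][1]<180: print(R,atz(s,R[0],.067))
for x in np.arange(-.06,0,.01): print(x,proj(s,W(x,0,.067)).round(1),proj(t,W(x,0,.067)).round(1))
# jars in side by dark lids
for c_,st in blobs(s,s["pixels"].max(2)<60,60):
    if 260<c_[0]<370 and 150<c_[1]<240: print(np.round(c_,1),st[2:],[np.round(atz(s,c_,z)[:2],4).tolist() for z in(.07,.05)])
t_=t;
for c_,st in blobs(t,t["pixels"].max(2)<60,60):
    if 320<c_[0]<345 and 150<c_[1]<280: print(np.round(c_,1),st[2:])
for c_,st in blobs(t,t["pixels"].max(2)<75,60):
    if 320<c_[0]<345 and 210<c_[1]<280: print(np.round(c_,1),st[2:],atz(t,c_,.056))
```

```text
[0.5238012  0.33873227 0.50709335] 29.05430888866905 [-1.2 -0.5 -0.1  0.7  0.4  0.   0.1 -0.2  0.2  1.2  0.4 -0.2 -0.6  0.3]
1.1 [362.  97.] [133. 192.] [0.575 0.367 0.181]
1.15 [368.  90.] [126. 182.] [0.579 0.369 0.183]
1.2 [374.  83.] [120. 172.] [0.583 0.372 0.186]
1.25 [380.  77.] [113. 161.] [0.588 0.374 0.187]
1.3 [386.  70.] [107. 150.] [0.592 0.377 0.189]
1.35 [392.  65.] [101. 140.] [0.597 0.379 0.19 ]
1.4 [398.  59.] [ 95. 129.] [0.602 0.382 0.191]
1.45 [404.  54.] [ 89. 118.] [0.607 0.385 0.192]
1.5 [410.  50.] [ 84. 108.] [0.611 0.387 0.193]
1.55 [417.  45.] [78. 97.] [0.616 0.39  0.193]
roller local -0.043938296466331704 0.0049257053431870194
((272.03289794921875, 162.8123321533203), (23.8157901763916, 58.72816467285156), 83.9909896850586) [0.45092588 0.20912436 0.067     ]
-0.06 [269.1 144.6] [221.1 221.1]
-0.049999999999999996 [271.1 143.3] [219.6 218.1]
-0.039999999999999994 [273.2 141.9] [218.2 215.2]
-0.029999999999999992 [275.2 140.6] [216.7 212.3]
-0.01999999999999999 [277.1 139.3] [215.2 209.3]
-0.009999999999999988 [279.1 138. ] [213.7 206.4]
[268.9 162.7] [ 59  28 347] [[0.4409, 0.2098], [0.4464, 0.2352]]
[346.8 166.5] [ 14  12 138] [[0.6623, 0.0934], [0.6736, 0.1158]]
[313.9 182.5] [ 16  18 212] [[0.5384, 0.0628], [0.5464, 0.0843]]
[276.6 187. ] [ 14  13 150] [[0.4281, 0.0876], [0.4333, 0.1098]]
[356.  188.3] [ 25  14 172] [[0.6433, -0.0107], [0.6541, 0.0089]]
[329.2 199.6] [ 17  16 221] [[0.5512, -0.0241], [0.5596, -0.0047]]
[294.9 212.8] [ 17  16 232] [[0.4424, -0.0359], [0.4479, -0.0169]]
[361.1 239.3] [ 84  13 471] [[0.5679, -0.1936], [0.5768, -0.1787]]
[329.4 165.7] [ 13  14 146]
[325.8 194.2] [ 15  16 183]
[328.7 231.1] [ 17  17 214] [ 0.44958002 -0.01416285  0.056     ]
```

```bash
cat > go.py <<'E'
# go.py x y z [yaw] [...]: travel in cm along the present tool axes, waypoint after waypoint; yaw turn (about tool z) made first
import sys
from h import *
from scipy.spatial.transform import Rotation as Ro
def plan(wps):
    st=r.get_state();p=st["position"];R=Ro.from_euler("xyz",st["orientation"],degrees=True)
    print("now",p.round(4),st["orientation"].round(2),"q",st["joints"].round(0),"F",st["force"].round(1),"w",round(st["grip_width"],2),"t",st["time_s"])
    for w in wps:
        T=Ro.from_euler("xyz",[180,0,w[3]],degrees=True)
        rv=(R.inv()*T).as_rotvec(degrees=True); d=T.inv().apply(np.array(w[:3])-p)*100
        print("turn",rv.round(1),"travel after turn",d.round(2),"or before",(R.inv().apply(np.array(w[:3])-p)*100).round(2)); R=T;p=np.array(w[:3])
S=(.5238,.3387,np.radians(29.05))
def st(x,y,z,yaw=29.05): return (S[0]+np.cos(S[2])*x-np.sin(S[2])*y,S[1]+np.sin(S[2])*x+np.cos(S[2])*y,z,yaw)
H=(.5210,-.2787,np.radians(-29.22))
def sh(x,y,z,yaw=60.8): return (H[0]+np.cos(H[2])*x-np.sin(H[2])*y,H[1]+np.sin(H[2])*x+np.cos(H[2])*y,z,yaw)
if __name__=="__main__": plan(eval(sys.argv[1]))
E
python3 go.py "[(.436,.290,.2,29),st(-.1,0,.2),st(-.1,0,.058),st(-.008,0,.058)]"
```

```text
now [0.2258 0.6095 0.2393] [180.    -0.   159.67] q [-55.  29. -24.  89.  13.  65. -12.] F [-0.4 -0.3 -0.4] w 1.0 t 2.2
turn [ -0.   -0.  130.7] travel after turn [ 2.9  38.14  3.93] or before [-30.81 -22.66   3.93]
turn [-0.  0. -0.] travel after turn [0.04 0.01 0.  ] or before [0.04 0.01 0.  ]
turn [0. 0. 0.] travel after turn [ 0.  -0.  14.2] or before [ 0.  -0.  14.2]
turn [0. 0. 0.] travel after turn [ 9.2  0.  -0. ] or before [ 9.2  0.  -0. ]
```

Request:
carry_out(
  rotation=[
    [0,0,0],
    [0,0,0],
    [0,0,0],
    [0,0,0],
    [0,0,0],
    [0,0,0],
    [0,0,0],
    [0,0,0],
    [0,0,0],
    [0,0,0],
    [0,0,0],
  ],
  travel=[
    [-2,-1.5,0],
    [-3,-2.2,0],
    [-3,-2.2,0],
    [-3,-2.2,0],
    [-3,-2.2,0],
    [-3,-2.2,0],
    [-3,-2.2,0],
    [-3,-2.2,0],
    [-3,-2.2,0],
    [-3,-2.2,0],
    [-1.8,-1.3,0],
  ],
  jaw=[60,60,60,60,60,60,60,60,60,60,60],
)

```text
time_s: 3.3
position: [0.438, 0.2874, 0.2395]
orientation: [-180.0, 0.1, 159.5]
force: [0.3, 0.8, 0.3]
grip_width: 0.599
grasp_force: 0.0
```

Request:
carry_out(
  rotation=[
    [0,0,8.2],
    [0,0,8.2],
    [0,0,8.2],
    [0,0,8.2],
    [0,0,8.2],
    [0,0,8.2],
    [0,0,8.2],
    [0,0,8.2],
    [0,0,8.2],
    [0,0,8.2],
    [0,0,8.2],
    [0,0,8.2],
  ],
  travel=[
    [0,0,0],
    [0,0,0],
    [0,0,0],
    [0,0,0],
    [0,0,0],
    [0,0,0],
    [0,0,0],
    [0,0,0],
    [0,0,0],
    [0,0,0],
    [0,0,0],
    [0,0,0],
  ],
  jaw=[60,60,60,60,60,60,60,60,60,60,60,60],
)

```text
time_s: 4.5
position: [0.4361, 0.2907, 0.2394]
orientation: [180.0, -0.0, 60.9]
force: [-1.3, 0.8, -0.7]
grip_width: 0.596
grasp_force: 0.0
```

Request:
carry_out(
  rotation=[
    [0,0,8.2],
    [0,0,8.2],
    [0,0,8.2],
    [0,0,7.7],
    [0,0,0],
    [0,0,0],
  ],
  travel=[
    [0,0,0],
    [0,0,0],
    [0,0,0],
    [0,0,0],
    [0,0,0],
    [0,0,0],
  ],
  jaw=[60,60,60,60,60,60],
)

```text
time_s: 5.1
position: [0.436, 0.2908, 0.2394]
orientation: [-180.0, -0.0, 29.2]
force: [0.6, 0.1, -0.5]
grip_width: 0.593
grasp_force: 0.0
```

```bash
python3 go.py "[st(-.1,0,.12),st(-.1,0,.058),st(-.008,0,.058)]"
```

```text
now [0.436  0.2908 0.2394] [-1.80e+02 -1.00e-02  2.92e+01] q [-37.  14.   0. 108.  -0.  58. -97.] F [ 0.6  0.1 -0.5] w 0.59 t 5.1
turn [-0.  -0.   0.1] travel after turn [ 0.    0.07 11.94] or before [ 0.    0.07 11.94]
turn [0. 0. 0.] travel after turn [ 0.  -0.   6.2] or before [ 0.  -0.   6.2]
turn [0. 0. 0.] travel after turn [ 9.2  0.  -0. ] or before [ 9.2  0.  -0. ]
```

Request:
carry_out(
  rotation=[
    [0,0,0],
    [0,0,0],
    [0,0,0],
    [0,0,0],
    [0,0,0],
    [0,0,0],
    [0,0,0],
    [0,0,0],
  ],
  travel=[
    [0,0,3],
    [0,0,3],
    [0,0,3],
    [0,0,3],
    [0,0,3],
    [0,0,2],
    [0,0,1.1],
    [0,0,0],
  ],
  jaw=[60,60,60,60,60,60,60,60],
)

```text
time_s: 5.9
position: [0.4352, 0.29, 0.057]
orientation: [180.0, 0.2, 29.1]
force: [-1.0, 0.5, -0.0]
grip_width: 0.599
grasp_force: 0.0
```

Request:
carry_out(
  rotation=[
    [0,0,0],
    [0,0,0],
    [0,0,0],
    [0,0,0],
    [0,0,0],
    [0,0,0],
    [0,0,0],
    [0,0,0],
    [0,0,0],
    [0,0,0],
    [0,0,0],
  ],
  travel=[
    [0.5,0,0],
    [0.5,0,0],
    [0.4,0,0],
    [0.4,0,0],
    [0.4,0,0],
    [0.4,0,0],
    [0.4,0,0],
    [0.4,0,0],
    [0.4,0,0],
    [0.4,0,0],
    [0,0,0],
  ],
  jaw=[60,60,60,60,60,60,60,60,60,60,60],
)

```text
time_s: 7.0
position: [0.4735, 0.3113, 0.0583]
orientation: [-180.0, -0.0, 29.0]
force: [-0.7, 0.4, 0.1]
grip_width: 0.598
grasp_force: 0.0
```

Run:
```python
from go import *
plan([st(-.008,0,.058)])
im=r.get_image("side");save(im,"pics/p1.png",(230,85,330,180),6)
```

```text
now [0.4735 0.3113 0.0583] [-1.800e+02 -4.000e-02  2.897e+01] q [-36.  32.   0. 109.  -0.  39. -97.] F [-0.7  0.4  0.1] w 0.6 t 7.0
turn [-0.  -0.  -0.1] travel after turn [4.93 0.05 0.03] or before [4.93 0.04 0.04]
```

View pics/p1.png

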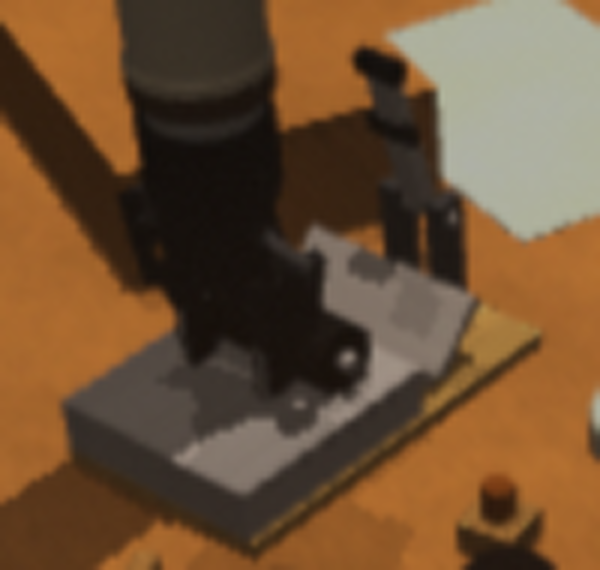

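The roller is rolling ahead of the fingers: the journal has moved from crop (318,375) to (347,360). I'll keep pushing.

Request:
carry_out(
  rotation=[
    [0,0,0],
    [0,0,0],
    [0,0,0],
    [0,0,0],
    [0,0,0],
    [0,0,0],
    [0,0,0],
    [0,0,0],
    [0,0,0],
    [0,0,0],
    [0,0,0],
    [0,0,0],
  ],
  travel=[
    [0.3,0,0],
    [0.4,0,0],
    [0.4,0,0],
    [0.4,0,0],
    [0.4,0,0],
    [0.4,0,0],
    [0.4,0,0],
    [0.4,0,0],
    [0.4,0,0],
    [0.4,0,0],
    [0.4,0,0],
    [0.4,0,0],
  ],
  jaw=[60,60,60,60,60,60,60,60,60,60,60,60],
)

```text
time_s: 8.25
position: [0.5142, 0.3339, 0.0583]
orientation: [-180.0, 0.0, 29.0]
force: [-0.3, 0.2, 0.4]
grip_width: 0.596
grasp_force: 0.0
```

Request:
carry_out(
  rotation=[
    [0,0,0],
    [0,0,0],
    [0,0,0],
    [0,0,0],
    [0,0,0],
    [0,0,0],
    [0,0,0],
    [0,0,0],
  ],
  travel=[
    [-1,0,0],
    [-2,0,0],
    [-1,0,-2],
    [0,0,-4],
    [0,0,-4],
    [0,0,-4],
    [0,0,-3],
    [0,0,0],
  ],
  jaw=[60,60,60,60,60,60,60,60],
)

```text
time_s: 9.05
position: [0.4809, 0.3157, 0.2335]
orientation: [-179.9, -0.5, 29.0]
force: [0.0, -0.4, -0.5]
grip_width: 0.604
grasp_force: 0.0
```

Run:
```python
from go import *
plan([st(.08,0,.28)])
im=r.get_image("side");save(im,"pics/p2.png",(230,85,330,180),6)
im=r.get_image("top")
for k in("roller","vee"): print(k,[(np.array(d["centre"]).round(1),atz(im,d["centre"],.054)[:2].round(3),round(d["confidence"],2)) for d in r.pinpoint(k,im)][:2], st(.042,0,.054))
```

```text
now [0.4809 0.3157 0.2335] [-179.93   -0.51   28.97] q [-36.  19.   1. 101.  -0.  59. -97.] F [ 0.  -0.4 -0.5] w 0.6 t 9.05
turn [-0.1 -0.5 -0.1] travel after turn [12.87  0.08 -4.65] or before [12.91  0.05 -4.54]
roller [(array([203.6, 189.8]), array([0.566, 0.371]), 0.81), (array([255.8, 150.1]), array([0.692, 0.216]), 0.46)] (np.float64(0.5605162445141808), np.float64(0.35909405277954554), 0.054, 29.05)
vee [(array([204.6, 195.5]), array([0.548, 0.367]), 0.76), (array([298.9, 197.2]), array([0.55 , 0.079]), 0.3)] (np.float64(0.5605162445141808), np.float64(0.35909405277954554), 0.054, 29.05)
```

View pics/p2.png

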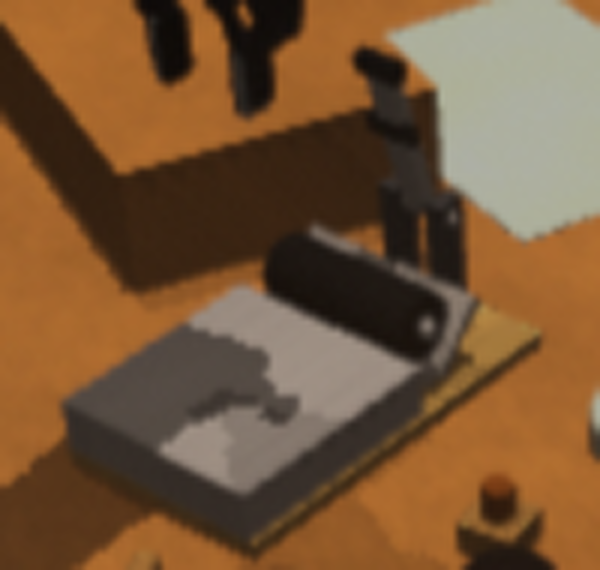

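The roller is seated in the vee, with the fingers clear of it. Next is the keeper handle, estimated at q≈1.3.

Request:
carry_out(
  rotation=[
    [0,0,0],
    [0,0,0],
    [0,0,0],
    [0,0,0],
    [0,0,0],
    [0,0,0],
  ],
  travel=[
    [0,0,-2],
    [0,0,-1.5],
    [4,0,0],
    [5,0,0],
    [3.7,0.1,0],
    [0,0,0],
  ],
  jaw=[60,60,60,60,60,60],
)

```text
time_s: 9.85
position: [0.5927, 0.3755, 0.2588]
orientation: [179.9, 0.2, 28.9]
force: [0.0, -0.2, -0.7]
grip_width: 0.603
grasp_force: 0.0
```

Run:
```python
from go import *
plan([st(.078,0,.178)])
im=r.get_image("side");save(im,"pics/p3.png",(230,55,330,150),6)
print("journal end pred",(proj(im,st(.042,-.063,.054)[:3])-[229.6,84.6])*6)
```

```text
now [0.5927 0.3755 0.2588] [179.95   0.2   28.93] q [-36.  31.   1.  80.  -1.  69. -95.] F [ 0.  -0.2 -0.7] w 0.6 t 9.85
turn [ 0.1  0.2 -0.1] travel after turn [-0.01 -0.12  8.08] or before [ 0.02 -0.13  8.08]
journal end pred [438.4105669  336.05117068]
```

View pics/p3.png

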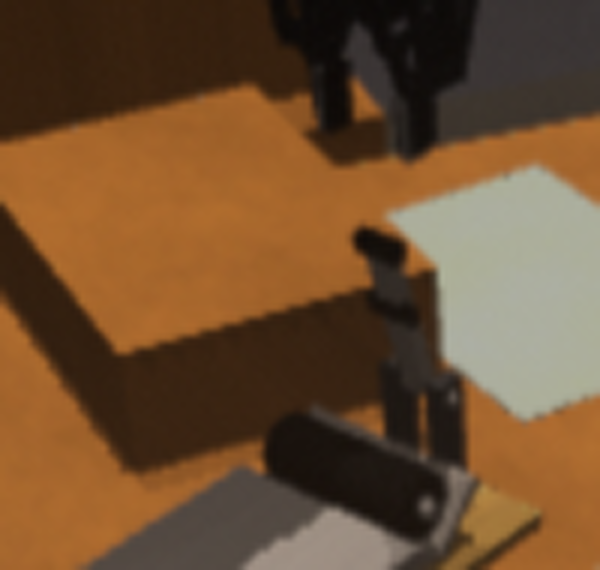

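Fingers are straddling above the handle at crop (380,245), so I descend, pinch it and follow the arc.

Request:
carry_out(
  rotation=[
    [0,0,0],
    [0,0,0],
    [0,0,0],
    [0,0,0],
    [0,0,0],
    [0,0,0],
    [0,0,0],
    [0,0,0],
    [0,0,0],
  ],
  travel=[
    [0,-0.1,2],
    [0,0,2.5],
    [0,0,2],
    [0,0,1.6],
    [0,0,0],
    [0,0,0],
    [0,0,0],
    [0,0,0],
    [0,0,0],
  ],
  jaw=[60,60,60,60,60,20,20,20,20],
  grip_force=20,
)

```text
time_s: 10.8
position: [0.5891, 0.3782, 0.1835]
orientation: [-179.8, -0.1, 29.1]
force: [-2.5, 4.9, -0.4]
grip_width: 0.344
grasp_force: 23.9
```

Request:
carry_out(
  rotation=[
    [0,0,0],
    [0,0,0],
    [0,0,0],
    [0,0,0],
    [0,0,0],
    [0,0,0],
    [0,0,0],
  ],
  travel=[
    [-1.05,0,0.35],
    [-1.0,0,0.45],
    [-0.95,0,0.54],
    [-0.9,0,0.64],
    [-0.82,0,0.73],
    [-0.75,0,0.8],
    [0,0,0],
  ],
  jaw=[20,20,20,20,20,20,20],
)

```text
time_s: 11.5
position: [0.5409, 0.3511, 0.148]
orientation: [-179.9, -0.1, 29.1]
force: [-4.9, 3.1, 1.9]
grip_width: 0.344
grasp_force: 24.4
```

Run:
```python
from go import *
plan([st(.0239,0,.143)])
```

```text
now [0.5409 0.3511 0.148 ] [-1.7987e+02 -6.0000e-02  2.9080e+01] q [-36.  32.   1.  95.  -1.  54. -96.] F [-4.9  3.1  1.9] w 0.34 t 11.5
turn [-0.1 -0.1  0. ] travel after turn [0.3  0.26 0.5 ] or before [0.29 0.26 0.5 ]
```

Request:
carry_out(
  rotation=[
    [0,0,0],
    [0,0,0],
    [0,0,0],
    [0,0,0],
    [0,0,0],
    [0,0,0],
    [0,0,0],
    [0,0,0],
    [0,0,0],
  ],
  travel=[
    [-0.67,0,0.88],
    [-0.57,0,0.94],
    [-0.48,0,0.99],
    [-0.38,0,1.03],
    [-0.27,0,1.06],
    [-0.17,0,1.09],
    [-0.05,0,1.1],
    [0,0,0],
    [0,0,0],
  ],
  jaw=[20,20,20,20,20,20,20,20,20],
)

```text
time_s: 12.4
position: [0.518, 0.3383, 0.0766]
orientation: [-179.9, 0.1, 29.1]
force: [-5.0, 3.2, 0.8]
grip_width: 0.344
grasp_force: 27.9
```

Run:
```python
from go import *
plan([st(-.002,0,.072)])
im=r.get_image("side");save(im,"pics/p4.png",(230,85,330,180),6)
```

```text
now [0.518  0.3383 0.0766] [-1.799e+02  7.000e-02  2.907e+01] q [-36.  35.   1. 101.  -1.  45. -96.] F [-5.   3.2  0.8] w 0.34 t 12.4
turn [-0.1  0.1  0. ] travel after turn [0.33 0.24 0.46] or before [0.33 0.24 0.46]
```

View pics/p4.png

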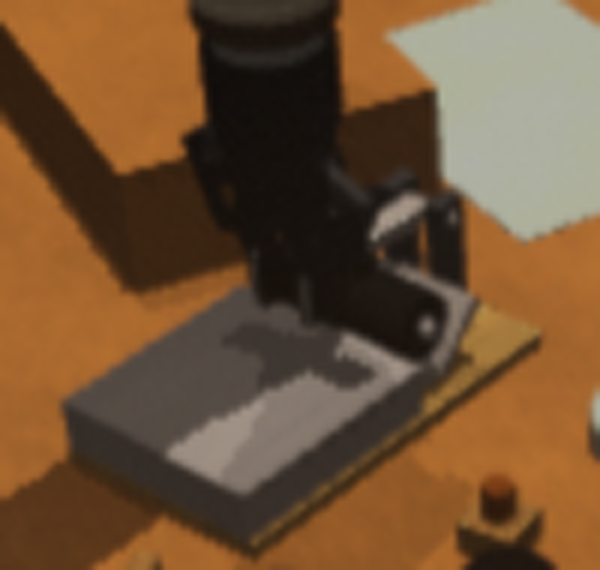

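The arm is nearly level. I push down gently until it meets resistance.

Request:
carry_out(
  rotation=[
    [0,0,0],
    [0,0,0],
    [0,0,0],
    [0,0,0],
  ],
  travel=[
    [0,0,0.3],
    [0,0,0.3],
    [0,0,0],
    [0,0,0],
  ],
  jaw=[20,20,20,20],
)

```text
time_s: 12.85
position: [0.518, 0.3383, 0.071]
orientation: [-179.9, 0.1, 29.1]
force: [-5.2, 2.4, 0.6]
grip_width: 0.344
grasp_force: 28.2
```

Request:
carry_out(
  rotation=[
    [0,0,0],
    [0,0,0],
    [0,0,0],
    [0,0,0],
  ],
  travel=[
    [0,0,0.3],
    [0,0,0.2],
    [0,0,0],
    [0,0,0],
  ],
  jaw=[20,20,20,20],
)

```text
time_s: 13.25
position: [0.5183, 0.3384, 0.0698]
orientation: [-179.9, 0.0, 29.1]
force: [-15.3, -2.6, 27.1]
grip_width: 0.344
grasp_force: 31.4
```

Firm stop reached at 27 N. I release and rise.

Request:
carry_out(
  rotation=[
    [0,0,0],
    [0,0,0],
    [0,0,0],
    [0,0,0],
    [0,0,0],
    [0,0,0],
    [0,0,0],
    [0,0,0],
    [0,0,0],
    [0,0,0],
  ],
  travel=[
    [0,0,-0.1],
    [0,0,0],
    [0,0,0],
    [0,0,0],
    [0,0,-2],
    [0,0,-4],
    [0,0,-4],
    [0,0,-4],
    [0,0,-4],
    [0,0,0],
  ],
  jaw=[20,60,60,60,60,60,60,60,60,60],
)

```text
time_s: 14.25
position: [0.5234, 0.3385, 0.2531]
orientation: [-180.0, -0.7, 28.9]
force: [-0.3, 0.2, 0.6]
grip_width: 0.601
grasp_force: 0.0
```

Run:
```python
from go import *
plan([(.662,.093,.24,60.8),(.662,.093,.05,60.8)])
im=r.get_image("side");save(im,"pics/p5.png",(230,85,430,235),4)
t=r.get_image("top")
for c_,s_ in __import__("meas").blobs(t,t["pixels"].max(2)<70,60):
    if 280<c_[0]<345 and 150<c_[1]<280: print(np.round(c_,1),s_[2:])
```

```text
now [0.5234 0.3385 0.2531] [-179.96   -0.67   28.91] q [-36.  23.   1.  93.  -0.  63. -96.] F [-0.3  0.2  0.6] w 0.6 t 14.25
turn [  0.1  -0.7 -31.9] travel after turn [-14.67  24.07   1.31] or before [ 0.25 28.19  1.29]
turn [0. 0. 0.] travel after turn [ 0. -0. 19.] or before [ 0. -0. 19.]
[295.3 160.7] [ 14  17 189]
[329.5 166.3] [ 14  16 171]
[325.9 194.6] [ 17  17 211]
[298.4 198.5] [ 16  17 216]
[328.6 231. ] [ 16  15 196]
[294.1 236.8] [ 15  14 155]
```

View pics/p5.png

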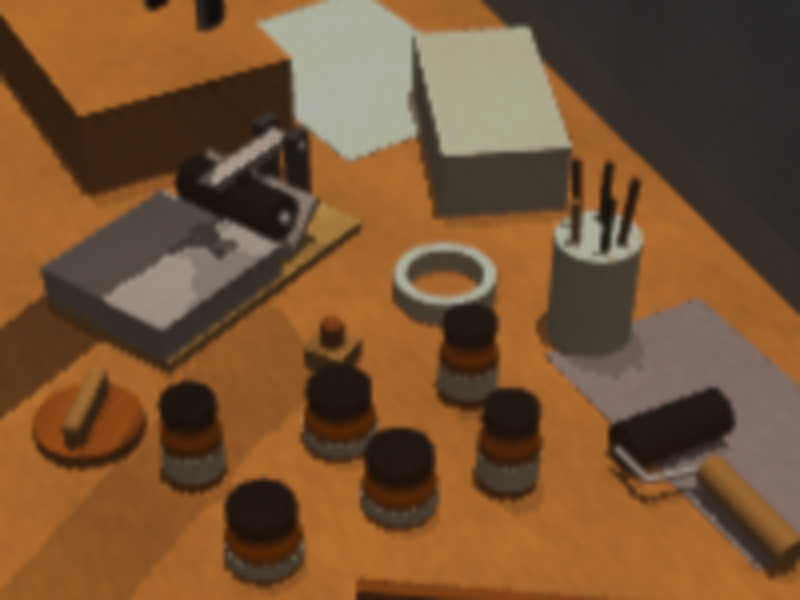

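The keeper is down on the seated roller (crop ~(235,190)) and all six jars are where they were. Now the jars, starting with the far tall one.

Request:
carry_out(
  rotation=[
    [0,0,0],
    [0,0,0],
    [0,0,0],
    [0,0,0],
    [0,0,0],
    [0,0,0],
    [0,0,0],
    [0,0,-8],
    [0,0,-8],
    [0,0,-8],
    [0,0,-7.9],
    [0,0,0],
  ],
  travel=[
    [0,3,0],
    [0,4.5,0],
    [0,4.5,0],
    [0,4.5,0],
    [0,4.5,0],
    [0,4.5,0],
    [0.2,2.7,0],
    [0,0,0],
    [0,0,0],
    [0,0,0],
    [0,0,0],
    [0,0,0],
  ],
  jaw=[80,80,80,80,80,80,80,80,80,80,80,80],
)

```text
time_s: 15.55
position: [0.6568, 0.0904, 0.2437]
orientation: [-179.8, 0.1, 60.9]
force: [0.3, 0.3, -1.1]
grip_width: 0.802
grasp_force: 0.0
```

Run:
```python
from go import *
plan([(.662,.093,.042,60.8),(.662,.093,.2,60.8),sh(.048,.07,.2),sh(.048,.07,.068)])
```

```text
now [0.6568 0.0904 0.2437] [-1.7982e+02  1.4000e-01  6.0910e+01] q [-10.  28.  -0.  87.   0.  65. -39.] F [ 0.3  0.3 -1.1] w 0.8 t 15.55
turn [-0.2  0.1  0.1] travel after turn [ 0.48  0.33 20.17] or before [ 0.53  0.39 20.17]
turn [0. 0. 0.] travel after turn [  0.    0.  -15.8] or before [  0.    0.  -15.8]
turn [0. 0. 0.] travel after turn [-32.33  10.63   0.  ] or before [-32.33  10.63   0.  ]
turn [0. 0. 0.] travel after turn [ 0.  -0.  13.2] or before [ 0.  -0.  13.2]
```

Request:
carry_out(
  rotation=[
    [0,0,0],
    [0,0,0],
    [0,0,0],
    [0,0,0],
    [0,0,0],
    [0,0,0],
    [0,0,0],
    [0,0,0],
    [0,0,0],
    [0,0,0],
    [0,0,0],
    [0,0,0],
  ],
  travel=[
    [0.5,0.3,2],
    [0,0,3],
    [0,0,4],
    [0,0,4],
    [0,0,4],
    [0,0,2],
    [0,0,1.2],
    [0,0,0],
    [0,0,0],
    [0,0,0],
    [0,0,0],
    [0,0,0],
  ],
  jaw=[80,80,80,80,80,80,80,80,30,30,30,30],
  grip_force=40,
)

```text
time_s: 16.75
position: [0.6646, 0.0941, 0.0462]
orientation: [179.8, -0.1, 60.8]
force: [1.9, -0.6, 5.4]
grip_width: 0.535
grasp_force: 41.7
```

Request:
carry_out(
  rotation=[
    [0,0,0],
    [0,0,0],
    [0,0,0],
    [0,0,0],
    [0,0,0],
    [0,0,0],
    [0,0,0],
    [0,0,0],
    [0,0,0],
    [0,0,0],
    [0,0,0],
    [0,0,0],
  ],
  travel=[
    [0,0,-2],
    [0,0,-3],
    [0,0,-4],
    [0,0,-4],
    [0,0,-2.8],
    [-3.3,1.1,0],
    [-4,1.3,0],
    [-4,1.3,0],
    [-4,1.3,0],
    [-4,1.3,0],
    [-4,1.3,0],
    [-4,1.3,0],
  ],
  jaw=[30,30,30,30,30,30,30,30,30,30,30,30],
)

```text
time_s: 17.95
position: [0.6068, -0.1891, 0.2022]
orientation: [-180.0, -0.0, 60.9]
force: [-0.3, -0.2, -1.8]
grip_width: 0.531
grasp_force: 41.7
```

Request:
carry_out(
  rotation=[
    [0,0,0],
    [0,0,0],
    [0,0,0],
    [0,0,0],
    [0,0,0],
    [0,0,0],
    [0,0,0],
    [0,0,0],
    [0,0,0],
  ],
  travel=[
    [-3,1,0],
    [-2,0.7,0],
    [0,0,0],
    [0,0,2],
    [0,0,3],
    [0,0,3],
    [0,0,2],
    [0,0,1],
    [0,0,0],
  ],
  jaw=[30,30,30,30,30,30,30,30,30],
)

```text
time_s: 18.85
position: [0.5973, -0.2382, 0.0906]
orientation: [-179.8, 0.0, 60.9]
force: [1.8, -1.0, -2.5]
grip_width: 0.531
grasp_force: 41.7
```

Run:
```python
from go import *
plan([sh(.048,.07,.068)])
im=r.get_image("side");save(im,"pics/p6.png",(260,150,420,330),3.3)
```

```text
now [ 0.5973 -0.2382  0.0906] [-179.79    0.     60.93] q [17. 36.  3. 97. -3. 48. -8.] F [ 1.8 -1.  -2.5] w 0.53 t 18.85
turn [-0.2  0.   0.1] travel after turn [-0.26  0.12  2.26] or before [-0.26  0.13  2.26]
```

View pics/p6.png

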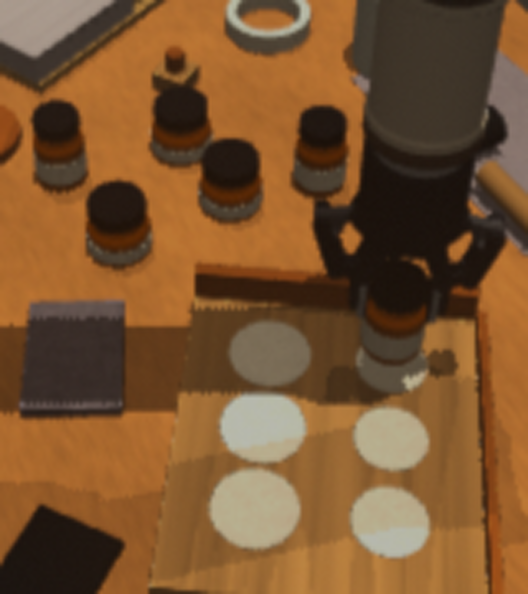

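The tall jar is held above mark back1, with the other marks clear. I lower it and release.

Request:
carry_out(
  rotation=[
    [0,0,0],
    [0,0,0],
    [0,0,0],
    [0,0,0],
  ],
  travel=[
    [-0.2,0.1,1.0],
    [0,0,0.6],
    [0,0,0.3],
    [0,0,0],
  ],
  jaw=[30,30,30,30],
)

```text
time_s: 19.3
position: [0.5979, -0.2419, 0.0729]
orientation: [-180.0, 0.0, 60.9]
force: [1.0, 0.4, -1.6]
grip_width: 0.535
grasp_force: 41.7
```

Request:
carry_out(
  rotation=[
    [0,0,0],
    [0,0,0],
    [0,0,0],
    [0,0,0],
    [0,0,0],
    [0,0,0],
    [0,0,0],
    [0,0,0],
    [0,0,0],
  ],
  travel=[
    [0,0,0],
    [0,0,0],
    [0,0,0],
    [0,0,-2],
    [0,0,-3],
    [0,0,-4],
    [0,0,-4],
    [0,0,-2],
    [0,0,0],
  ],
  jaw=[80,80,80,80,80,80,80,80,80],
)

```text
time_s: 20.2
position: [0.6008, -0.2431, 0.2283]
orientation: [179.5, -0.1, 60.9]
force: [1.3, -0.6, -0.2]
grip_width: 0.804
grasp_force: 0.0
```

```bash
cat > jars.py <<'E'
# lid centres of the jars, both views, nearest blob to given guess
from go import *; from meas import blobs
def lids():
    t=r.get_image("top");s=r.get_image("side");out=[]
    A=[("side",s,c,b) for c,b in blobs(s,s["pixels"].max(2)<65,80)]+[("top",t,c,b) for c,b in blobs(t,t["pixels"].max(2)<65,80)]
    for n,im,c,b in A:
        if b[4]<480: 
            w=[atz(im,c,z)[:2].round(3).tolist() for z in((.073,.053) if n=="top" else (.069,.049))]
            if -.45<w[0][1]<.15 and .38<w[0][0]<.75: print(n,c.round(1),b[2:5],"tall",w[0],"tub",w[1],"shelf-tall",atz(im,c,(.098 if n=="top" else .094))[:2].round(3),"shelf-tub",atz(im,c,.078 if n=="top" else .074)[:2].round(3))
E
python3 - <<'E'
from jars import *
lids(); print("back1",sh(.048,.07,0))
plan([(.6445,-.011,.2,60.8),(.6445,-.011,.042,60.8),(.6445,-.011,.2,60.8),sh(.048,0,.2)])
E
```

```text
side [313.9 182.5] [ 16  18 212] tall [0.539, 0.064] tub [0.547, 0.085] shelf-tall [0.529 0.037] shelf-tub [0.537 0.058]
side [276.5 187. ] [ 14  13 153] tall [0.428, 0.089] tub [0.433, 0.111] shelf-tall [0.422 0.061] shelf-tub [0.427 0.083]
side [329.2 199.6] [ 17  16 222] tall [0.552, -0.023] tub [0.56, -0.004] shelf-tall [ 0.541 -0.047] shelf-tub [ 0.55  -0.028]
side [295.  212.8] [ 17  16 233] tall [0.443, -0.035] tub [0.448, -0.016] shelf-tall [ 0.436 -0.059] shelf-tub [ 0.441 -0.04 ]
top [329.5 166. ] [ 14  15 163] tall [0.645, -0.012] tub [0.649, -0.012] shelf-tall [ 0.641 -0.011] shelf-tub [ 0.644 -0.012]
top [325.9 194.5] [ 17  16 198] tall [0.559, -0.003] tub [0.561, -0.003] shelf-tall [ 0.556 -0.003] shelf-tub [ 0.558 -0.003]
top [298.2 198.4] [ 16  16 206] tall [0.545, 0.08] tub [0.547, 0.081] shelf-tall [0.543 0.078] shelf-tub [0.544 0.079]
top [328.8 230.9] [ 16  15 186] tall [0.45, -0.014] tub [0.45, -0.015] shelf-tall [ 0.45  -0.014] shelf-tub [ 0.45  -0.014]
top [294.2 236.8] [ 13  13 144] tall [0.43, 0.088] tub [0.43, 0.09] shelf-tall [0.43  0.087] shelf-tub [0.43  0.088]
back1 (np.float64(0.5970635865581979), np.float64(-0.24103926713533658), 0, 60.8)
now [ 0.5984 -0.242   0.2238] [ 1.7993e+02 -2.0000e-02  6.0880e+01] q [17. 27.  4. 91. -2. 62. -8.] F [-0.1 -0.4 -1. ] w 0.8 t 20.3
turn [ 0.1 -0.   0.1] travel after turn [22.42 -7.24  2.38] or before [22.43 -7.22  2.38]
turn [0. 0. 0.] travel after turn [ 0.  -0.  15.8] or before [ 0.  -0.  15.8]
turn [0. 0. 0.] travel after turn [  0.    0.  -15.8] or before [  0.    0.  -15.8]
turn [0. 0. 0.] travel after turn [-29.39   7.08   0.  ] or before [-29.39   7.08   0.  ]
```

Request:
carry_out(
  rotation=[
    [0,0,0],
    [0,0,0],
    [0,0,0],
    [0,0,0],
    [0,0,0],
    [0,0,0],
    [0,0,0],
    [0,0,0],
    [0,0,0],
    [0,0,0],
    [0,0,0],
    [0,0,0],
  ],
  travel=[
    [2.4,-0.8,0],
    [4,-1.3,0],
    [4,-1.3,0],
    [4,-1.3,0],
    [4,-1.3,0],
    [3,-1,0],
    [1,-0.2,0],
    [0,0,3],
    [0,0,4],
    [0,0,4],
    [0,0,3],
    [0,0,0],
  ],
  jaw=[80,80,80,80,80,80,80,80,80,80,80,80],
)

```text
time_s: 21.5
position: [0.6389, -0.0127, 0.0768]
orientation: [-179.4, 0.4, 60.8]
force: [-0.6, -0.8, -0.6]
grip_width: 0.8
grasp_force: 0.0
```

Run:
```python
from go import *
plan([(.6445,-.011,.042,60.8),(.6445,-.011,.2,60.8),sh(.048,0,.2)])
```

```text
now [ 0.6389 -0.0127  0.0768] [-179.42    0.39   60.81] q [ -2.  37.   0.  97.  -0.  47. -30.] F [-0.6 -0.8 -0.6] w 0.8 t 21.5
turn [-0.6  0.4  0. ] travel after turn [0.42 0.41 3.48] or before [0.44 0.44 3.47]
turn [0. 0. 0.] travel after turn [  0.    0.  -15.8] or before [  0.    0.  -15.8]
turn [0. 0. 0.] travel after turn [-29.39   7.08   0.  ] or before [-29.39   7.08   0.  ]
```

Request:
carry_out(
  rotation=[
    [0,0,0],
    [0,0,0],
    [0,0,0],
    [0,0,0],
    [0,0,0],
    [0,0,0],
    [0,0,0],
    [0,0,0],
    [0,0,0],
    [0,0,0],
    [0,0,0],
    [0,0,0],
  ],
  travel=[
    [0.1,0.1,1.5],
    [0,0,1.5],
    [0,0,0.5],
    [0,0,0],
    [0,0,0],
    [0,0,0],
    [0,0,0],
    [0,0,-3],
    [0,0,-4],
    [0,0,-4],
    [0,0,-3],
    [0,0,-1.8],
  ],
  jaw=[80,80,80,80,30,30,30,30,30,30,30,30],
)

```text
time_s: 22.7
position: [0.6467, -0.0108, 0.2096]
orientation: [179.8, -0.1, 60.9]
force: [1.0, 0.1, -2.4]
grip_width: 0.512
grasp_force: 40.8
```

Request:
carry_out(
  rotation=[
    [0,0,0],
    [0,0,0],
    [0,0,0],
    [0,0,0],
    [0,0,0],
    [0,0,0],
    [0,0,0],
    [0,0,0],
    [0,0,0],
    [0,0,0],
    [0,0,0],
  ],
  travel=[
    [-3,0.7,0],
    [-4,1,0],
    [-4,1,0],
    [-4,1,0],
    [-4,1,0],
    [-4,1,0],
    [-3.5,0.8,0],
    [-2,0.4,0],
    [-0.9,0.2,0],
    [0,0,0],
    [0,0,0],
  ],
  jaw=[30,30,30,30,30,30,30,30,30,30,30],
)

```text
time_s: 23.8
position: [0.5653, -0.3002, 0.2061]
orientation: [-180.0, -0.1, 61.0]
force: [-0.1, 0.5, -3.5]
grip_width: 0.515
grasp_force: 40.8
```

Run:
```python
from jars import *
plan([sh(.048,0,.072)]); lids()
```

```text
now [ 0.5653 -0.3002  0.2061] [-1.7996e+02 -8.0000e-02  6.0980e+01] q [22. 28.  5. 93. -3. 60. -1.] F [-0.1  0.5 -3.5] w 0.52 t 23.8
turn [-0.  -0.1  0.2] travel after turn [-0.29 -0.11 13.41] or before [-0.31 -0.11 13.41]
side [313.9 182.5] [ 16  18 211] tall [0.539, 0.064] tub [0.547, 0.085] shelf-tall [0.529 0.037] shelf-tub [0.537 0.058]
side [276.6 187. ] [ 14  13 151] tall [0.428, 0.089] tub [0.434, 0.111] shelf-tall [0.422 0.061] shelf-tub [0.427 0.083]
side [329.2 199.6] [ 17  16 222] tall [0.552, -0.023] tub [0.56, -0.004] shelf-tall [ 0.541 -0.047] shelf-tub [ 0.55  -0.028]
side [295.  212.8] [ 17  16 233] tall [0.443, -0.035] tub [0.448, -0.016] shelf-tall [ 0.436 -0.059] shelf-tub [ 0.441 -0.04 ]
side [327.4 331.6] [45  7 89] tall [0.388, -0.393] tub [0.392, -0.384] shelf-tall [ 0.383 -0.405] shelf-tub [ 0.387 -0.396]
top [465.6 161.2] [ 34  43 436] tall [0.669, -0.421] tub [0.673, -0.428] shelf-tall [ 0.665 -0.413] shelf-tub [ 0.669 -0.42 ]
top [439.6 191.3] [ 26  37 414] tall [0.576, -0.343] tub [0.579, -0.349] shelf-tall [ 0.574 -0.336] shelf-tub [ 0.576 -0.342]
top [406.2 182.8] [ 15  13 150] tall [0.6, -0.243] tub [0.602, -0.247] shelf-tall [ 0.596 -0.238] shelf-tub [ 0.599 -0.242]
top [325.9 194.4] [ 16  16 194] tall [0.559, -0.003] tub [0.561, -0.003] shelf-tall [ 0.556 -0.003] shelf-tub [ 0.558 -0.003]
top [298.3 198.5] [ 16  16 201] tall [0.545, 0.079] tub [0.546, 0.081] shelf-tall [0.543 0.078] shelf-tub [0.544 0.079]
top [328.7 230.8] [ 15  15 174] tall [0.45, -0.014] tub [0.45, -0.014] shelf-tall [ 0.45  -0.014] shelf-tub [ 0.45  -0.014]
top [294.2 236.8] [ 13  13 142] tall [0.43, 0.088] tub [0.43, 0.09] shelf-tall [0.43  0.087] shelf-tub [0.43  0.088]
```

Request:
carry_out(
  rotation=[
    [0,0,0],
    [0,0,0],
    [0,0,0],
    [0,0,0],
    [0,0,0],
    [0,0,0],
    [0,0,0],
    [0,0,0],
  ],
  travel=[
    [-0.2,-0.1,2],
    [0,0,3],
    [0,0,3],
    [0,0,3],
    [0,0,1.4],
    [0,0,0.6],
    [0,0,0],
    [0,0,0],
  ],
  jaw=[30,30,30,30,30,30,30,30],
)

```text
time_s: 24.7
position: [0.5642, -0.3036, 0.0776]
orientation: [179.9, -0.0, 60.9]
force: [-0.7, 0.6, -1.4]
grip_width: 0.514
grasp_force: 40.8
```

Request:
carry_out(
  rotation=[
    [0,0,0],
    [0,0,0],
    [0,0,0],
  ],
  travel=[
    [0,0,0.3],
    [0,0,0.2],
    [0,0,0],
  ],
  jaw=[30,30,30],
)

```text
time_s: 25.0
position: [0.5644, -0.3042, 0.075]
orientation: [179.8, -0.0, 60.9]
force: [-5.0, 2.4, 15.3]
grip_width: 0.518
grasp_force: 44.1
```

Request:
carry_out(
  rotation=[
    [0,0,0],
    [0,0,0],
    [0,0,0],
    [0,0,0],
    [0,0,0],
    [0,0,0],
    [0,0,0],
    [0,0,0],
    [0,0,0],
    [0,0,0],
  ],
  travel=[
    [0,0,0],
    [0,0,0],
    [0,0,0],
    [0,0,-2],
    [0,0,-3],
    [0,0,-4],
    [0,0,-4],
    [0,0,-2],
    [0,0,0],
    [0,0,0],
  ],
  jaw=[80,80,80,80,80,80,80,80,80,80],
)

```text
time_s: 26.0
position: [0.5627, -0.3035, 0.2212]
orientation: [180.0, -0.0, 60.9]
force: [-0.4, -0.4, -0.2]
grip_width: 0.801
grasp_force: 0.0
```

Run:
```python
from jars import *
plan([(.4295,.088,.2,60.8),(.4295,.088,.042,60.8),(.4295,.088,.2,60.8),sh(.048,-.07,.2)])
```

```text
now [ 0.5627 -0.3035  0.2212] [179.98  -0.    60.87] q [22. 27.  5. 92. -3. 61. -1.] F [-0.4 -0.4 -0.2] w 0.8 t 26.0
turn [ 0.  -0.   0.1] travel after turn [ 27.67 -30.73   2.12] or before [ 27.71 -30.69   2.11]
turn [0. 0. 0.] travel after turn [ 0.  -0.  15.8] or before [ 0.  -0.  15.8]
turn [0. 0. 0.] travel after turn [  0.    0.  -15.8] or before [  0.    0.  -15.8]
turn [0. 0. 0.] travel after turn [-34.55  30.67   0.  ] or before [-34.55  30.67   0.  ]
```

Request:
carry_out(
  rotation=[
    [0,0,0],
    [0,0,0],
    [0,0,0],
    [0,0,0],
    [0,0,0],
    [0,0,0],
    [0,0,0],
    [0,0,0],
    [0,0,0],
    [0,0,0],
    [0,0,0],
    [0,0,0],
  ],
  travel=[
    [1.7,-1.9,0],
    [2.8,-3.1,0],
    [2.8,-3.1,0],
    [2.8,-3.1,0],
    [2.8,-3.1,0],
    [2.8,-3.1,0],
    [2.8,-3.1,0],
    [2.8,-3.1,0],
    [2.8,-3.1,0],
    [2.3,-2.6,0],
    [1.3,-1.4,0],
    [0,0,0],
  ],
  jaw=[80,80,80,80,80,80,80,80,80,80,80,80],
)

```text
time_s: 27.2
position: [0.4272, 0.0906, 0.2198]
orientation: [-179.8, 0.1, 61.2]
force: [-0.0, 0.4, 0.4]
grip_width: 0.8
grasp_force: 0.0
```

Request:
carry_out(
  rotation=[
    [0,0,0],
    [0,0,0],
    [0,0,0],
    [0,0,0],
    [0,0,0],
    [0,0,0],
  ],
  travel=[
    [0,0,3],
    [0,0,4],
    [0,0,4],
    [0,0,2],
    [0,0,0],
    [0,0,0],
  ],
  jaw=[80,80,80,80,80,80],
)

```text
time_s: 27.8
position: [0.429, 0.087, 0.0907]
orientation: [-179.9, 0.1, 60.8]
force: [0.5, -0.4, 0.3]
grip_width: 0.799
grasp_force: 0.0
```

Run:
```python
from jars import *
plan([(.4295,.088,.042,60.8)])
```

```text
now [0.429  0.087  0.0907] [-1.7991e+02  1.0000e-01  6.0820e+01] q [ -8.  19.  -8. 125.   4.  36. -48.] F [ 0.5 -0.4  0.3] w 0.8 t 27.8
turn [-0.1  0.1  0. ] travel after turn [ 0.11 -0.    4.87] or before [0.12 0.   4.87]
```

Request:
carry_out(
  rotation=[
    [0,0,0],
    [0,0,0],
    [0,0,0],
    [0,0,0],
    [0,0,0],
    [0,0,0],
    [0,0,0],
    [0,0,0],
    [0,0,0],
    [0,0,0],
    [0,0,0],
    [0,0,0],
  ],
  travel=[
    [0.1,0,2.5],
    [0,0,2],
    [0,0,0.4],
    [0,0,0],
    [0,0,0],
    [0,0,0],
    [0,0,0],
    [0,0,-3],
    [0,0,-4],
    [0,0,-4],
    [0,0,-3],
    [0,0,-1.8],
  ],
  jaw=[80,80,80,80,30,30,30,30,30,30,30,30],
)

```text
time_s: 29.0
position: [0.4312, 0.089, 0.2039]
orientation: [179.8, -0.2, 60.9]
force: [-0.3, 0.9, -2.4]
grip_width: 0.532
grasp_force: 42.7
```

Request:
carry_out(
  rotation=[
    [0,0,0],
    [0,0,0],
    [0,0,0],
    [0,0,0],
    [0,0,0],
    [0,0,0],
    [0,0,0],
    [0,0,0],
    [0,0,0],
    [0,0,0],
    [0,0,0],
    [0,0,0],
  ],
  travel=[
    [-2.2,2,0],
    [-3.3,3,0],
    [-3.5,3.1,0],
    [-3.5,3.1,0],
    [-3.5,3.1,0],
    [-3.5,3.1,0],
    [-3.5,3.1,0],
    [-3.5,3.1,0],
    [-3.5,3.1,0],
    [-2.6,2.3,0],
    [-1.9,1.7,0],
    [0,0,0],
  ],
  jaw=[30,30,30,30,30,30,30,30,30,30,30,30],
)

```text
time_s: 30.2
position: [0.529, -0.3673, 0.2008]
orientation: [179.9, 0.1, 60.6]
force: [-0.7, 0.5, -2.4]
grip_width: 0.537
grasp_force: 42.7
```

Request:
carry_out(
  rotation=[
    [0,0,0],
    [0,0,0],
    [0,0,0],
    [0,0,0],
    [0,0,0],
    [0,0,0],
  ],
  travel=[
    [0,0,2],
    [0,0,3],
    [0,0,3],
    [0,0,2],
    [0,0,0],
    [0,0,0],
  ],
  jaw=[30,30,30,30,30,30],
)

```text
time_s: 30.8
position: [0.5303, -0.3613, 0.1009]
orientation: [-180.0, -0.0, 60.9]
force: [0.4, 0.7, -1.6]
grip_width: 0.53
grasp_force: 42.7
```

Run:
```python
from jars import *
plan([sh(.048,-.07,.074)])
```

```text
now [ 0.5303 -0.3613  0.1009] [-1.7998e+02 -3.0000e-02  6.0910e+01] q [28. 35.  6. 97. -4. 49.  6.] F [ 0.4  0.7 -1.6] w 0.53 t 30.8
turn [-0.  -0.   0.1] travel after turn [-0.24 -0.05  2.69] or before [-0.24 -0.05  2.69]
```

Request:
carry_out(
  rotation=[
    [0,0,0],
    [0,0,0],
    [0,0,0],
    [0,0,0],
  ],
  travel=[
    [-0.2,-0.1,1.8],
    [0,0,1],
    [0,0,0.2],
    [0,0,0],
  ],
  jaw=[30,30,30,30],
)

```text
time_s: 31.2
position: [0.5286, -0.3632, 0.0708]
orientation: [180.0, -0.0, 60.9]
force: [-0.7, 0.4, -1.9]
grip_width: 0.534
grasp_force: 42.7
```

Request:
carry_out(
  rotation=[
    [0,0,0],
    [0,0,0],
    [0,0,0],
  ],
  travel=[
    [0,0,0.2],
    [0,0,0.1],
    [0,0,0],
  ],
  jaw=[30,30,30],
)

```text
time_s: 31.5
position: [0.5292, -0.3637, 0.069]
orientation: [179.9, -0.0, 60.9]
force: [-2.2, 0.8, 4.7]
grip_width: 0.534
grasp_force: 43.4
```

Request:
carry_out(
  rotation=[
    [0,0,0],
    [0,0,0],
    [0,0,0],
    [0,0,0],
    [0,0,0],
    [0,0,0],
    [0,0,0],
    [0,0,0],
    [0,0,0],
    [0,0,0],
  ],
  travel=[
    [0,0,0],
    [0,0,0],
    [0,0,0],
    [0,0,-2],
    [0,0,-3],
    [0,0,-4],
    [0,0,-4],
    [0,0,-2],
    [0,0,0],
    [0,0,0],
  ],
  jaw=[80,80,80,80,80,80,80,100,100,100],
)

```text
time_s: 32.5
position: [0.5283, -0.3633, 0.2174]
orientation: [180.0, -0.0, 60.9]
force: [-0.1, 0.1, -0.4]
grip_width: 0.998
grasp_force: 0.0
```

Run:
```python
from jars import *
lids();print(sh(.048,0,0)[:2],sh(.048,-.07,0)[:2])
plan([(.547,.082,.2,60.8),(.547,.082,.026,60.8),(.547,.082,.2,60.8),sh(-.048,.07,.2)])
```

```text
side [313.9 182.6] [ 15  18 208] tall [0.539, 0.063] tub [0.547, 0.085] shelf-tall [0.528 0.036] shelf-tub [0.537 0.058]
side [344.4 201. ] [ 16  15 212] tall [0.589, -0.046] tub [0.599, -0.027] shelf-tall [ 0.578 -0.069] shelf-tub [ 0.587 -0.05 ]
side [294.9 212.9] [ 17  16 230] tall [0.443, -0.035] tub [0.448, -0.016] shelf-tall [ 0.436 -0.059] shelf-tub [ 0.441 -0.04 ]
side [380.2 265.2] [ 19  25 316] tall [0.574, -0.284] tub [0.583, -0.272] shelf-tall [ 0.563 -0.3  ] shelf-tub [ 0.572 -0.288]
side [379.6 290.2] [ 20  27 364] tall [0.538, -0.346] tub [0.546, -0.335] shelf-tall [ 0.528 -0.36 ] shelf-tub [ 0.536 -0.349]
side [328.6 331.8] [47  7 85] tall [0.39, -0.395] tub [0.394, -0.385] shelf-tall [ 0.385 -0.407] shelf-tub [ 0.389 -0.397]
top [333.4 182.3] [ 16  16 202] tall [0.596, -0.025] tub [0.598, -0.025] shelf-tall [ 0.593 -0.024] shelf-tub [ 0.595 -0.025]
top [406.1 182.7] [ 15  13 146] tall [0.6, -0.243] tub [0.603, -0.247] shelf-tall [ 0.597 -0.238] shelf-tub [ 0.599 -0.242]
top [298.2 198.4] [ 16  16 199] tall [0.545, 0.08] tub [0.547, 0.081] shelf-tall [0.543 0.078] she
[... 184 characters left out ...]
0.451, -0.013] tub [0.451, -0.013] shelf-tall [ 0.451 -0.013] shelf-tub [ 0.451 -0.013]
(np.float64(0.5628920829893611), np.float64(-0.3021318881614881)) (np.float64(0.5287205794205243), np.float64(-0.36322450918763965))
now [ 0.5274 -0.3627  0.2156] [-1.7984e+02 -1.0000e-02  6.0880e+01] q [27. 27.  7. 92. -3. 61.  6.] F [ 0.1 -0.6  0.4] w 1.0 t 32.6
turn [-0.2 -0.   0.1] travel after turn [ 39.77 -19.99   1.56] or before [ 39.8  -19.93   1.62]
turn [0. 0. 0.] travel after turn [ 0.  -0.  17.4] or before [ 0.  -0.  17.4]
turn [0. 0. 0.] travel after turn [  0.    0.  -17.4] or before [  0.    0.  -17.4]
turn [0. 0. 0.] travel after turn [-25.75  10.53   0.  ] or before [-25.75  10.53   0.  ]
```

All three tall jars are on their marks to about 2 mm. Tub B was knocked to (0.598,-0.026) and is still upright, so I take it next, to front1.

Request:
carry_out(
  rotation=[
    [0,0,0],
    [0,0,0],
    [0,0,0],
    [0,0,0],
    [0,0,0],
    [0,0,0],
    [0,0,0],
    [0,0,0],
    [0,0,0],
    [0,0,0],
    [0,0,0],
    [0,0,0],
  ],
  travel=[
    [2.4,-0.8,0],
    [4,-1.2,0],
    [4,-1.2,0],
    [4,-1.2,0],
    [4,-1.2,0],
    [4,-1.2,0],
    [4,-1.2,0],
    [4,-1.2,0],
    [1.7,-0.7,0],
    [0.8,-0.3,0],
    [0,0,0],
    [0,0,0],
  ],
  jaw=[100,100,100,100,100,100,100,100,100,100,100,100],
)

```text
time_s: 33.8
position: [0.5988, -0.0283, 0.2165]
orientation: [-180.0, 0.1, 60.8]
force: [-0.5, -0.5, 0.0]
grip_width: 1.001
grasp_force: 0.0
```

Request:
carry_out(
  rotation=[
    [0,0,0],
    [0,0,0],
    [0,0,0],
    [0,0,0],
    [0,0,0],
    [0,0,0],
    [0,0,0],
  ],
  travel=[
    [0,0,3],
    [0,0,4],
    [0,0,4],
    [0,0,2],
    [0,0,1],
    [0,0,0],
    [0,0,0],
  ],
  jaw=[100,100,100,100,100,100,100],
)

```text
time_s: 34.5
position: [0.6003, -0.0274, 0.0783]
orientation: [179.9, -0.0, 60.8]
force: [0.3, -1.8, 0.0]
grip_width: 1.0
grasp_force: 0.0
```

Run:
```python
from jars import *
plan([(.5985,-.026,.026,60.8),(.5985,-.026,.2,60.8),sh(-.048,.07,.2)])
```

```text
now [ 0.6003 -0.0274  0.0783] [ 1.7991e+02 -3.0000e-02  6.0790e+01] q [ -0.  33.   0. 103.  -0.  43. -29.] F [ 0.3 -1.8  0. ] w 1.0 t 34.5
turn [ 0.1 -0.  -0. ] travel after turn [ 0.03 -0.22  5.23] or before [ 0.03 -0.23  5.23]
turn [0. 0. 0.] travel after turn [  0.    0.  -17.4] or before [  0.    0.  -17.4]
turn [0. 0. 0.] travel after turn [-18.84   0.77   0.  ] or before [-18.84   0.77   0.  ]
```

Request:
carry_out(
  rotation=[
    [0,0,0],
    [0,0,0],
    [0,0,0],
    [0,0,0],
    [0,0,0],
    [0,0,0],
    [0,0,0],
    [0,0,0],
    [0,0,0],
    [0,0,0],
    [0,0,0],
    [0,0,0],
  ],
  travel=[
    [0,-0.2,2.5],
    [0,0,2],
    [0,0,0.7],
    [0,0,0],
    [0,0,0],
    [0,0,0],
    [0,0,0],
    [0,0,-3],
    [0,0,-4],
    [0,0,-4],
    [0,0,-3],
    [0,0,-1],
  ],
  jaw=[100,100,100,100,45,45,45,45,45,45,45,45],
)

```text
time_s: 35.7
position: [0.6, -0.0254, 0.1797]
orientation: [179.6, -0.2, 60.9]
force: [0.9, -0.3, -2.2]
grip_width: 0.633
grasp_force: 42.8
```

Request:
carry_out(
  rotation=[
    [0,0,0],
    [0,0,0],
    [0,0,0],
    [0,0,0],
    [0,0,0],
    [0,0,0],
    [0,0,0],
    [0,0,0],
    [0,0,0],
    [0,0,0],
    [0,0,0],
    [0,0,0],
  ],
  travel=[
    [-2.8,0.2,0],
    [-4,0.2,0],
    [-4,0.2,0],
    [-4,0.2,0],
    [-3,0,0],
    [-1,0,0],
    [0,0,0],
    [0,0,2],
    [0,0,3],
    [0,0,3],
    [0,0,1.5],
    [0,0,0],
  ],
  jaw=[45,45,45,45,45,45,45,45,45,45,45,45],
)

```text
time_s: 36.9
position: [0.5119, -0.19, 0.0773]
orientation: [-179.7, -0.0, 61.1]
force: [-0.5, 0.8, -2.1]
grip_width: 0.631
grasp_force: 42.8
```

Run:
```python
from jars import *
plan([sh(-.048,.07,.053)])
```

```text
now [ 0.5119 -0.19    0.0773] [-1.7966e+02 -1.0000e-02  6.1060e+01] q [ 15.  29.   3. 111.  -2.  40.  -9.] F [-0.5  0.8 -2.1] w 0.63 t 36.9
turn [-0.3 -0.   0.3] travel after turn [-0.29  0.32  2.43] or before [-0.29  0.34  2.43]
```

Request:
carry_out(
  rotation=[
    [0,0,0],
    [0,0,0],
    [0,0,0],
    [0,0,0],
  ],
  travel=[
    [-0.2,0.2,1],
    [0,0,0.8],
    [0,0,0.3],
    [0,0,0],
  ],
  jaw=[45,45,45,45],
)

```text
time_s: 37.3
position: [0.5138, -0.1959, 0.0591]
orientation: [-180.0, -0.0, 60.9]
force: [-0.8, 0.3, -1.7]
grip_width: 0.634
grasp_force: 42.8
```

Request:
carry_out(
  rotation=[
    [0,0,0],
    [0,0,0],
    [0,0,0],
    [0,0,0],
  ],
  travel=[
    [0.1,0,0.3],
    [0,0,0.2],
    [0,0,0],
    [0,0,0],
  ],
  jaw=[45,45,45,45],
)

```text
time_s: 37.7
position: [0.5144, -0.1953, 0.0544]
orientation: [180.0, -0.0, 60.9]
force: [-0.3, 0.5, -1.9]
grip_width: 0.632
grasp_force: 42.8
```

Request:
carry_out(
  rotation=[
    [0,0,0],
    [0,0,0],
    [0,0,0],
  ],
  travel=[
    [0,0,0.2],
    [0,0,0.1],
    [0,0,0],
  ],
  jaw=[45,45,45],
)

```text
time_s: 38.0
position: [0.5147, -0.1955, 0.0526]
orientation: [180.0, -0.0, 60.9]
force: [-4.1, 1.5, 9.3]
grip_width: 0.635
grasp_force: 44.8
```

Contact felt, so I release.

Request:
carry_out(
  rotation=[
    [0,0,0],
    [0,0,0],
    [0,0,0],
    [0,0,0],
    [0,0,0],
    [0,0,0],
    [0,0,0],
    [0,0,0],
    [0,0,0],
    [0,0,0],
  ],
  travel=[
    [0,0,0],
    [0,0,0],
    [0,0,0],
    [0,0,-2],
    [0,0,-3],
    [0,0,-4],
    [0,0,-4],
    [0,0,-2],
    [0,0,0],
    [0,0,0],
  ],
  jaw=[90,90,90,90,90,90,100,100,100,100],
)

```text
time_s: 39.0
position: [0.5144, -0.1952, 0.2013]
orientation: [180.0, -0.0, 60.9]
force: [0.2, 0.1, -0.0]
grip_width: 1.003
grasp_force: 0.0
```

Run:
```python
from jars import *
lids()
plan([(.547,.082,.2,60.8),(.547,.082,.026,60.8),(.547,.082,.2,60.8),sh(-.048,0,.2)])
```

```text
side [294.9 212.8] [ 17  16 232] tall [0.443, -0.035] tub [0.448, -0.016] shelf-tall [ 0.436 -0.059] shelf-tub [ 0.441 -0.04 ]
side [380.2 265.3] [ 19  25 313] tall [0.574, -0.285] tub [0.583, -0.272] shelf-tall [ 0.563 -0.3  ] shelf-tub [ 0.572 -0.288]
side [379.6 290.2] [ 19  27 350] tall [0.539, -0.346] tub [0.547, -0.335] shelf-tall [ 0.528 -0.36 ] shelf-tub [ 0.537 -0.349]
top [407.1 186. ] [ 20  40 326] tall [0.59, -0.246] tub [0.592, -0.25] shelf-tall [ 0.587 -0.241] shelf-tub [ 0.589 -0.245]
top [298.2 198.4] [ 16  16 204] tall [0.545, 0.08] tub [0.547, 0.081] shelf-tall [0.543 0.078] shelf-tub [0.544 0.079]
top [390.4 215.5] [ 18  39 385] tall [0.5, -0.197] tub [0.501, -0.2] shelf-tall [ 0.499 -0.193] shelf-tub [ 0.5   -0.196]
top [328.7 230.9] [ 16  15 184] tall [0.45, -0.014] tub [0.45, -0.014] shelf-tall [ 0.45  -0.014] shelf-tub [ 0.45  -0.014]
now [ 0.5134 -0.1949  0.1998] [-1.7986e+02  3.0000e-02  6.0880e+01] q [ 15.  19.   4. 106.  -1.  55. -10.] F [-0.3  0.1  0.7] w 1.0 t 39.1
turn [-0.1  0.   0.1] travel after turn [ 2.581e+01 -1.057e+01 -2.000e-02] or before [ 25.82 -10.54  -0.  ]
turn [0. 0. 0.] travel after turn [ 0.  -0.  17.4] or before [ 0.  -0.  17.4]
turn [0. 0. 0.] travel after turn [  0.    0.  -17.4] or before [  0.    0.  -17.4]
turn [0. 0. 0.] travel after turn [-32.75  10.53   0.  ] or before [-32.75  10.53   0.  ]
```

Next is tub A, to front2.

Request:
carry_out(
  rotation=[
    [0,0,0],
    [0,0,0],
    [0,0,0],
    [0,0,0],
    [0,0,0],
    [0,0,0],
    [0,0,0],
    [0,0,0],
    [0,0,0],
    [0,0,0],
  ],
  travel=[
    [2.4,-1,0],
    [4,-1.6,0],
    [4,-1.6,0],
    [4,-1.6,0],
    [4,-1.6,0],
    [4,-1.6,0],
    [2.4,-1.1,0],
    [1,-0.4,0],
    [0,0,0],
    [0,0,0],
  ],
  jaw=[100,100,100,100,100,100,100,100,100,100],
)

```text
time_s: 40.1
position: [0.5478, 0.0791, 0.2004]
orientation: [-180.0, 0.1, 60.8]
force: [-0.5, -0.2, -0.6]
grip_width: 1.002
grasp_force: 0.0
```

Request:
carry_out(
  rotation=[
    [0,0,0],
    [0,0,0],
    [0,0,0],
    [0,0,0],
    [0,0,0],
    [0,0,0],
    [0,0,0],
  ],
  travel=[
    [0,0,3],
    [0,0,4],
    [0,0,3],
    [0,0,2],
    [0,0,0],
    [0,0,0],
    [0,0,0],
  ],
  jaw=[100,100,100,100,100,100,100],
)

```text
time_s: 40.8
position: [0.5495, 0.0803, 0.0827]
orientation: [179.9, -0.1, 60.8]
force: [0.5, 0.2, 0.5]
grip_width: 1.002
grasp_force: 0.0
```

Run:
```python
from jars import *
plan([(.547,.082,.026,60.8)])
```

```text
now [0.5495 0.0803 0.0827] [ 1.7988e+02 -7.0000e-02  6.0790e+01] q [ -9.  29.  -3. 110.   2.  41. -42.] F [0.5 0.2 0.5] w 1.0 t 40.8
turn [ 0.1 -0.1 -0. ] travel after turn [ 0.03 -0.3   5.67] or before [ 0.02 -0.31  5.67]
```

Request:
carry_out(
  rotation=[
    [0,0,0],
    [0,0,0],
    [0,0,0],
    [0,0,0],
    [0,0,0],
    [0,0,0],
    [0,0,0],
    [0,0,0],
    [0,0,0],
    [0,0,0],
    [0,0,0],
    [0,0,0],
  ],
  travel=[
    [0,-0.3,2.7],
    [0,0,2.2],
    [0,0,0.7],
    [0,0,0],
    [0,0,0],
    [0,0,0],
    [0,0,0],
    [0,0,-3],
    [0,0,-4],
    [0,0,-4],
    [0,0,-3],
    [0,0,-1],
  ],
  jaw=[100,100,100,100,45,45,45,45,45,45,45,45],
)

```text
time_s: 42.0
position: [0.5479, 0.0831, 0.1796]
orientation: [179.7, -0.3, 60.9]
force: [0.6, -0.8, -1.4]
grip_width: 0.634
grasp_force: 42.8
```

Request:
carry_out(
  rotation=[
    [0,0,0],
    [0,0,0],
    [0,0,0],
    [0,0,0],
    [0,0,0],
    [0,0,0],
    [0,0,0],
    [0,0,0],
    [0,0,0],
    [0,0,0],
    [0,0,0],
    [0,0,0],
  ],
  travel=[
    [-2.8,0.9,0],
    [-4,1.3,0],
    [-4,1.3,0],
    [-4,1.3,0],
    [-4,1.3,0],
    [-4,1.3,0],
    [-4,1.3,0],
    [-3,0.9,0],
    [-2,0.6,0],
    [-1,0.3,0],
    [0,0,0],
    [0,0,0],
  ],
  jaw=[45,45,45,45,45,45,45,45,45,45,45,45],
)

```text
time_s: 43.2
position: [0.4778, -0.2534, 0.1748]
orientation: [-179.9, -0.0, 60.9]
force: [0.1, 0.1, -1.6]
grip_width: 0.633
grasp_force: 42.8
```

Request:
carry_out(
  rotation=[
    [0,0,0],
    [0,0,0],
    [0,0,0],
    [0,0,0],
    [0,0,0],
    [0,0,0],
  ],
  travel=[
    [0,0,2],
    [0,0,3],
    [0,0,3],
    [0,0,1.5],
    [0,0,0],
    [0,0,0],
  ],
  jaw=[45,45,45,45,45,45],
)

```text
time_s: 43.8
position: [0.4784, -0.2535, 0.0804]
orientation: [-180.0, -0.0, 61.0]
force: [0.0, 0.8, -2.0]
grip_width: 0.636
grasp_force: 42.8
```

Run:
```python
from jars import *
plan([sh(-.048,0,.053)])
```

```text
now [ 0.4784 -0.2535  0.0804] [-1.7997e+02 -4.0000e-02  6.1000e+01] q [ 22.  28.   4. 112.  -3.  40.  -1.] F [ 0.   0.8 -2. ] w 0.64 t 43.8
turn [-0.  -0.   0.2] travel after turn [-0.12  0.15  2.74] or before [-0.12  0.15  2.74]
```

Request:
carry_out(
  rotation=[
    [0,0,0],
    [0,0,0],
    [0,0,0],
    [0,0,0],
    [0,0,0],
    [0,0,0],
  ],
  travel=[
    [-0.1,0.1,1.2],
    [0,0,1],
    [0,0,0.3],
    [0,0,0.2],
    [0,0,0],
    [0,0,0],
  ],
  jaw=[45,45,45,45,45,45],
)

```text
time_s: 44.4
position: [0.4783, -0.2565, 0.0535]
orientation: [180.0, -0.0, 60.9]
force: [0.7, -0.7, -1.5]
grip_width: 0.635
grasp_force: 42.8
```

Request:
carry_out(
  rotation=[
    [0,0,0],
    [0,0,0],
    [0,0,0],
  ],
  travel=[
    [0.1,0,0.2],
    [0,0,0.1],
    [0,0,0],
  ],
  jaw=[45,45,45],
)

```text
time_s: 44.7
position: [0.4787, -0.2563, 0.0524]
orientation: [179.9, 0.0, 60.8]
force: [-6.4, 0.6, 15.7]
grip_width: 0.636
grasp_force: 45.7
```

Request:
carry_out(
  rotation=[
    [0,0,0],
    [0,0,0],
    [0,0,0],
    [0,0,0],
    [0,0,0],
    [0,0,0],
    [0,0,0],
    [0,0,0],
    [0,0,0],
    [0,0,0],
  ],
  travel=[
    [0,0,0],
    [0,0,0],
    [0,0,0],
    [0,0,-2],
    [0,0,-3],
    [0,0,-4],
    [0,0,-4],
    [0,0,-2],
    [0,0,0],
    [0,0,0],
  ],
  jaw=[90,90,90,90,90,90,100,100,100,100],
)

```text
time_s: 45.7
position: [0.4786, -0.2553, 0.2002]
orientation: [180.0, -0.0, 60.9]
force: [0.1, -0.7, -1.1]
grip_width: 1.0
grasp_force: 0.0
```

Run:
```python
from jars import *
lids()
plan([(.449,-.015,.2,60.8),(.449,-.015,.026,60.8),(.449,-.015,.2,60.8),sh(-.048,-.07,.2)])
```

```text
side [294.9 212.9] [ 17  16 230] tall [0.443, -0.035] tub [0.448, -0.016] shelf-tall [ 0.436 -0.059] shelf-tub [ 0.441 -0.04 ]
side [380.4 265.4] [ 19  24 308] tall [0.574, -0.285] tub [0.583, -0.273] shelf-tall [ 0.563 -0.301] shelf-tub [ 0.572 -0.288]
side [339.  267.3] [ 21  22 380] tall [0.479, -0.251] tub [0.486, -0.238] shelf-tall [ 0.471 -0.268] shelf-tub [ 0.478 -0.255]
side [379.7 290.4] [ 19  25 344] tall [0.538, -0.347] tub [0.546, -0.336] shelf-tall [ 0.528 -0.36 ] shelf-tub [ 0.536 -0.349]
top [406.2 182.7] [ 15  13 147] tall [0.6, -0.243] tub [0.603, -0.247] shelf-tall [ 0.597 -0.238] shelf-tub [ 0.599 -0.242]
top [434.  202.8] [ 28  35 373] tall [0.541, -0.327] tub [0.543, -0.332] shelf-tall [ 0.539 -0.32 ] shelf-tub [ 0.541 -0.325]
top [389.8 209.9] [ 15  14 100] tall [0.517, -0.195] tub [0.518, -0.198] shelf-tall [ 0.515 -0.191] shelf-tub [ 0.517 -0.194]
top [328.7 230.7] [ 15  15 163] tall [0.451, -0.014] tub [0.451, -0.014] shelf-tall [ 0.45  -0.014] shelf-tub [ 0.451 -0.014]
now [ 0.4777 -0.2549  0.1988] [-1.7985e+02  1.0000e-02  6.0880e+01] q [ 21.  18.   5. 108.  -2.  54.  -2.] F [0.2 0.4 0.3] w 1.0 t 45.8
turn [-0.1  0.   0.1] travel after turn [ 19.54 -14.2   -0.12] or before [ 19.56 -14.18  -0.08]
turn [0. 0. 0.] travel after turn [ 0.  -0.  17.4] or before [ 0.  -0.  17.4]
turn [0. 0. 0.] travel after turn [  0.    0.  -17.4] or before [  0.    0.  -17.4]
turn [0. 0. 0.] travel after turn [-26.5   14.35   0.  ] or before [-26.5   14.35   0.  ]
```

Last is tub C, to front3.

Request:
carry_out(
  rotation=[
    [0,0,0],
    [0,0,0],
    [0,0,0],
    [0,0,0],
    [0,0,0],
    [0,0,0],
    [0,0,0],
    [0,0,0],
    [0,0,0],
    [0,0,0],
  ],
  travel=[
    [2,-1.5,0],
    [3.5,-2.5,0],
    [3.5,-2.5,0],
    [3.5,-2.5,0],
    [3.5,-2.5,0],
    [2.2,-1.7,0],
    [1.3,-1,0],
    [0,0,0],
    [0,0,0],
    [0,0,0],
  ],
  jaw=[100,100,100,100,100,100,100,100,100,100],
)

```text
time_s: 46.8
position: [0.4492, -0.0173, 0.1997]
orientation: [-179.9, 0.1, 60.8]
force: [0.1, -1.0, -0.2]
grip_width: 0.999
grasp_force: 0.0
```

Request:
carry_out(
  rotation=[
    [0,0,0],
    [0,0,0],
    [0,0,0],
    [0,0,0],
    [0,0,0],
    [0,0,0],
    [0,0,0],
  ],
  travel=[
    [0,0,3],
    [0,0,4],
    [0,0,3],
    [0,0,2],
    [0,0,0],
    [0,0,0],
    [0,0,0],
  ],
  jaw=[100,100,100,100,100,100,100],
)

```text
time_s: 47.5
position: [0.4505, -0.0166, 0.0813]
orientation: [179.9, -0.0, 60.8]
force: [0.3, 1.1, -0.0]
grip_width: 0.999
grasp_force: 0.0
```

Run:
```python
from jars import *
plan([(.4495,-.015,.026,60.8)])
```

```text
now [ 0.4505 -0.0166  0.0813] [ 1.799e+02 -5.000e-02  6.081e+01] q [  2.  21.  -3. 124.   2.  35. -32.] F [ 0.3  1.1 -0. ] w 1.0 t 47.5
turn [ 0.1 -0.   0. ] travel after turn [ 0.09 -0.16  5.53] or before [ 0.08 -0.17  5.53]
```

Request:
carry_out(
  rotation=[
    [0,0,0],
    [0,0,0],
    [0,0,0],
    [0,0,0],
    [0,0,0],
    [0,0,0],
    [0,0,0],
    [0,0,0],
    [0,0,0],
    [0,0,0],
    [0,0,0],
    [0,0,0],
  ],
  travel=[
    [0.1,-0.2,2.6],
    [0,0,2.2],
    [0,0,0.7],
    [0,0,0],
    [0,0,0],
    [0,0,0],
    [0,0,0],
    [0,0,-3],
    [0,0,-4],
    [0,0,-4],
    [0,0,-3],
    [0,0,-1],
  ],
  jaw=[100,100,100,100,45,45,45,45,45,45,45,45],
)

```text
time_s: 48.7
position: [0.4502, -0.0142, 0.179]
orientation: [179.7, -0.2, 60.9]
force: [0.7, 0.2, -2.9]
grip_width: 0.635
grasp_force: 43.4
```

Request:
carry_out(
  rotation=[
    [0,0,0],
    [0,0,0],
    [0,0,0],
    [0,0,0],
    [0,0,0],
    [0,0,0],
    [0,0,0],
    [0,0,0],
    [0,0,0],
    [0,0,0],
    [0,0,0],
  ],
  travel=[
    [-2.5,1.3,0],
    [-3.5,1.9,0],
    [-3.5,1.9,0],
    [-3.5,1.9,0],
    [-3.5,1.9,0],
    [-3.5,1.9,0],
    [-3,1.6,0],
    [-2,1.1,0],
    [-1.5,0.9,0],
    [0,0,0],
    [0,0,0],
  ],
  jaw=[45,45,45,45,45,45,45,45,45,45,45],
)

```text
time_s: 49.8
position: [0.4442, -0.3151, 0.1742]
orientation: [-179.9, -0.0, 60.8]
force: [-0.5, 0.7, -2.2]
grip_width: 0.639
grasp_force: 43.4
```

Request:
carry_out(
  rotation=[
    [0,0,0],
    [0,0,0],
    [0,0,0],
    [0,0,0],
    [0,0,0],
    [0,0,0],
  ],
  travel=[
    [0,0,2],
    [0,0,3],
    [0,0,3],
    [0,0,1.5],
    [0,0,0],
    [0,0,0],
  ],
  jaw=[45,45,45,45,45,45],
)

```text
time_s: 50.4
position: [0.4452, -0.3145, 0.0803]
orientation: [-180.0, -0.0, 61.0]
force: [-0.1, 0.2, -1.6]
grip_width: 0.634
grasp_force: 43.4
```

Run:
```python
from jars import *
plan([sh(-.048,-.07,.053)])
```

```text
now [ 0.4452 -0.3145  0.0803] [-1.7995e+02 -3.0000e-02  6.0960e+01] q [ 28.  29.   6. 112.  -4.  40.   7.] F [-0.1  0.2 -1.6] w 0.63 t 50.4
turn [-0.1 -0.   0.2] travel after turn [-0.18  0.07  2.73] or before [-0.18  0.07  2.73]
```

Request:
carry_out(
  rotation=[
    [0,0,0],
    [0,0,0],
    [0,0,0],
    [0,0,0],
    [0,0,0],
    [0,0,0],
  ],
  travel=[
    [-0.1,0,1.2],
    [0,0,1],
    [0,0,0.3],
    [0,0,0.2],
    [0,0,0.2],
    [0,0,0],
  ],
  jaw=[45,45,45,45,45,45],
)

```text
time_s: 51.0
position: [0.4443, -0.3166, 0.0522]
orientation: [-180.0, -0.0, 60.9]
force: [-3.0, 2.2, 5.8]
grip_width: 0.635
grasp_force: 44.7
```

Request:
carry_out(
  rotation=[
    [0,0,0],
    [0,0,0],
    [0,0,0],
    [0,0,0],
    [0,0,0],
    [0,0,0],
    [0,0,0],
    [0,0,0],
    [0,0,0],
  ],
  travel=[
    [0,0,0],
    [0,0,0],
    [0,0,0],
    [0,0,-2],
    [0,0,-3],
    [0,0,-4],
    [0,0,-4],
    [0,0,-4],
    [0,0,0],
  ],
  jaw=[90,90,90,90,90,90,90,90,90],
)

```text
time_s: 51.9
position: [0.4479, -0.319, 0.2275]
orientation: [179.3, 0.0, 60.9]
force: [0.1, -0.4, 0.4]
grip_width: 0.901
grasp_force: 0.0
```

Request:
carry_out(
  rotation=[
    [0,0,0],
    [0,0,0],
    [0,0,0],
    [0,0,0],
    [0,0,0],
    [0,0,0],
    [0,0,0],
    [0,0,0],
    [0,0,0],
    [0,0,0],
    [0,0,0],
  ],
  travel=[
    [2,-1.5,0],
    [3.5,-2.5,0],
    [3.5,-2.5,0],
    [3.5,-2.5,0],
    [3.5,-2.5,0],
    [3.5,-2.5,0],
    [3.5,-2.5,0],
    [2,-1.5,0],
    [0,0,0],
    [0,0,0],
    [0,0,0],
  ],
  jaw=[90,90,90,90,90,90,90,90,90,90,90],
)

```text
time_s: 53.0
position: [0.409, -0.0117, 0.2211]
orientation: [-180.0, 0.0, 60.8]
force: [0.3, -0.6, 0.6]
grip_width: 0.9
grasp_force: 0.0
```

Run:
```python
from jars import *
for a in(.048,-.048):
    for b in(.07,0,-.07): print(np.round(sh(a,b,0)[:2],3))
lids(); plan([])
t=r.get_image("top");s=r.get_image("side");save(t,"pics/f1.png",(150,90,480,310),2.4);save(s,"pics/f2.png",(200,70,440,330),2.3)
```

```text
[ 0.597 -0.241]
[ 0.563 -0.302]
[ 0.529 -0.363]
[ 0.513 -0.194]
[ 0.479 -0.255]
[ 0.445 -0.316]
side [415.5 216.8] [ 27  22 104] tall [0.741, -0.179] tub [0.755, -0.163] shelf-tall [ 0.725 -0.198] shelf-tub [ 0.738 -0.182]
side [380.2 265.3] [ 19  26 324] tall [0.574, -0.285] tub [0.583, -0.272] shelf-tall [ 0.563 -0.3  ] shelf-tub [ 0.572 -0.288]
side [339.2 267.4] [ 21  22 377] tall [0.479, -0.252] tub [0.486, -0.239] shelf-tall [ 0.471 -0.269] shelf-tub [ 0.478 -0.255]
side [379.6 290.2] [ 19  27 367] tall [0.539, -0.346] tub [0.547, -0.335] shelf-tall [ 0.528 -0.36 ] shelf-tub [ 0.536 -0.349]
side [336.3 292.5] [ 22  24 431] tall [0.444, -0.313] tub [0.45, -0.302] shelf-tall [ 0.437 -0.328] shelf-tub [ 0.443 -0.316]
side [360.8 335.2] [105  14 216] tall [0.449, -0.427] tub [0.455, -0.419] shelf-tall [ 0.442 -0.438] shelf-tub [ 0.448 -0.43 ]
top [406.1 182.7] [ 15  13 147] tall [0.6, -0.243] tub [0.603, -0.247] shelf-tall [ 0.597 -0.238] shelf-tub [ 0.599 -0.242]
now [ 0.409  -0.0119  0.2211] [-1.7999e+02  1.0000e-02  6.0730e+01] q [  4.   4.  -6. 123.   1.  54. -32.] F [0.4 0.2 0.7] w 0.9 t 53.1
```

View pics/f2.png

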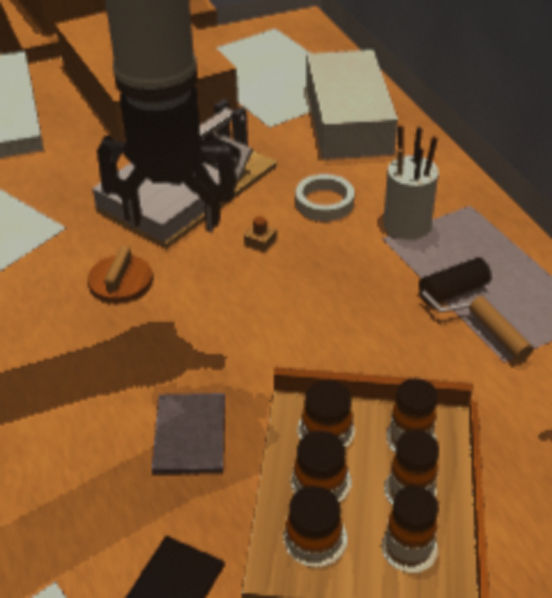

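View pics/f1.png

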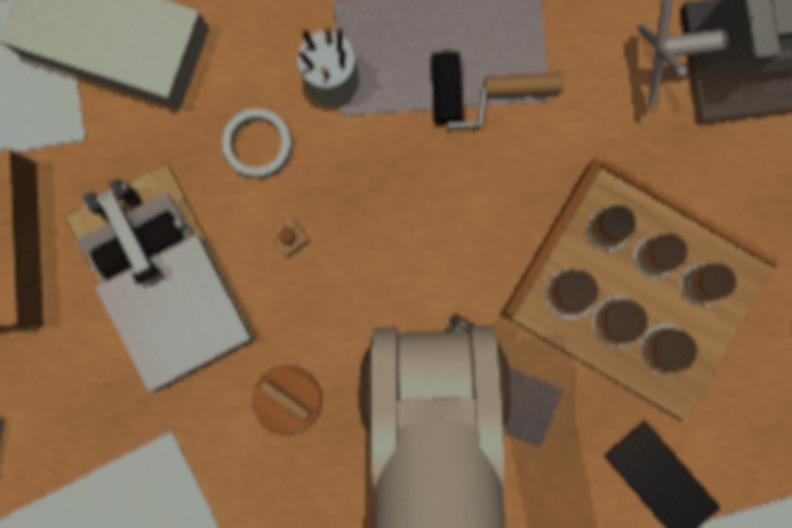

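Both views show it done: every jar is upright on its mark (side view lids at (325,400), (322,455), (315,510) and (415,400), (415,450), (415,510)). The keeper is down on the seated roller (top view (130,245)), and the bystanders are where they were.

```bash
python3 -c "
from rig import r
print(r.finish_job())"
```

```text
the job is handed in; nothing more can be done
None
```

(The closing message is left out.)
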